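Restock the stepped spice rack from a pried-open storage tin

TASK

Restock the spice rack from the storage tin: lever the tin's lid up with the blade of the spreading knife and fold it fully open, then stand every jar from the tin upright on the two-step rack, red caps on the lower step and black caps on the upper step. Each step must end as one straight row along the middle of the step, side by side with the jar already standing there and with no gap wide enough for another jar. At the end shut the lid fully, lay the knife flat on the table, and leave the dropper bottle, the tomato tin and the mug where they are.

Things in the scene. Friction and masses are not known exactly. Their poses are not given: they have to be found in the camera images.
- tin: green steel storage tin, cream rims, 68 mm deep (its x), 270 mm long (its y), 115 mm high shut; fixed. Origin: centre of the underside; its x axis points from its front (pry lip) to its back (hinge). Base walls 3 mm thick, 55 mm high, floor 3 mm. Jars stand in one row along y at x = 0 (62 mm free across), 52 mm apart, and rise 53 mm above the base walls when the lid is open
- tin_lid (a joint): angle of the tin's deep lid (57 mm high, 0.25 kg) about the hinge: 0 shut, 2.0 fully open (stop, leaning back past upright). Stiff hinge: 2 N up at the lip starts it; below about 1.1 rad it stays where left (under 0.2 it sinks shut), beyond it falls open by itself. To shut it, push its outside forward from behind (about 5 N), then press it down from above
- lid_hinge (a point): on the hinge line of the tin, at half length: 36 mm behind the tin's centre, 58 mm above the table (fixed; axes as the tin's)
- lid_lip (a point): outer edge, middle, underside of the lid's pry lip at the front; moves with the lid. The lip is a flat cream tab 100 mm long (tin's y), 10 mm deep, 2.5 mm thick; shut, its underside is 61 mm above the table. Below it is a slot 9 mm high, 10 mm deep: flange of the base under it (top at 52 mm, 8 mm deep), the lid's front wall (down to 56 mm) at its back
- rack: bamboo spice rack with two steps, fixed, 300 mm long (its y), 170 mm deep (its x; the back, higher step lies to +x). Origin: centre of the underside. Steps 85 mm deep, tops at 22 and 55 mm. Steel guard rails (5 mm thick, top 13.5 mm above the step) along the front and ends of each step and the back of the upper one; 70 mm free between front and back rails
- lower_row (a point): middle of the lower (front) step's top, 22 mm above the table; the row of red caps runs along its y axis (rack's axes), the end rails leave room for jar centres up to 120 mm from this point
- upper_row (a point): middle of the upper (back) step's top, 55 mm above the table; the row of black caps runs along its y axis (rack's axes), the end rails leave room for jar centres up to 120 mm from this point
- red_a: spice jar with a red cap, 45 mm across at most and 106 mm tall (cap: top 22 mm); one of up to five that may come in the tin, where they stand upright in one row. Origin: centre of the foot, z up its axis
- red_b: spice jar with a red cap, 45 mm across at most and 106 mm tall (cap: top 22 mm); one of up to five that may come in the tin, where they stand upright in one row. Origin: centre of the foot, z up its axis
- red_c: spice jar with a red cap, 45 mm across at most and 106 mm tall (cap: top 22 mm); one of up to five that may come in the tin, where they stand upright in one row. Origin: centre of the foot, z up its axis
- black_a: spice jar with a black cap, 45 mm across at most and 106 mm tall (cap: top 22 mm); one of up to five that may come in the tin, where they stand upright in one row. Origin: centre of the foot, z up its axis
- black_b: spice jar with a black cap, 45 mm across at most and 106 mm tall (cap: top 22 mm); one of up to five that may come in the tin, where they stand upright in one row. Origin: centre of the foot, z up its axis
- red_home: red-capped spice jar, 45 mm across, 106 mm tall, that already stands on the lower step. Origin: centre of the foot
- black_home: black-capped spice jar, 41 mm across, 105 mm tall, that already stands on the upper step. Origin: centre of the foot
- knife: blunt spreading knife, 180 mm long, lying flat on the table. x axis points along the blade; origin on the underside where handle meets blade. Dark brown handle 95 mm long (x -95 to 0), 20 mm wide, 14 mm thick; steel blade 85 mm long (x 0 to 85), 20 mm wide, 2.5 mm thick, middle plane 7 mm above the origin; 90 g
- knife_tip (a point): end of the knife's blade, at mid thickness (axes as the knife's)
- dropper: small brown dropper bottle with a black cap, 34 mm across, 102 mm high, must not be disturbed. Origin: centre of the underside
- tomato_tin: closed tomato tin, 75 mm across, 58 mm high, must not be disturbed. Origin: centre of the underside
- mug: white mug with a diamond pattern, 78x110x90 mm, must not be disturbed. Origin: centre of the underside
Mind the look-alikes: they are no part of the job. Leave any orange look-alike of the black_home alone.

How it is judged:
By the outcome, as a careful person would: the job done as asked, in the order asked, and still so for the second after the job is handed in, with the robot touching nothing.
Of red_a, red_b, red_c, black_a, black_b only 4 to 5 are there at a start; the rules pass over those that are not, and their reading is None.
At some moment in a run one of knife may be knocked a few centimetres aside while the robot is not near it.
Once in a run the grip may slacken for a moment while it holds something.
It also fails if it takes over 208 s, if anything falls off the work surface, if the arm or the gripper's body presses on something with over 40 N, if the wrist force passes 120 N, or if a joint passes its speed limit or range.

ROBOT

A 6-joint arm with a two-finger parallel gripper is mounted at the origin on a cart in front of the work surface, level with it; the furniture and walls round the work are solid. World frame = base frame: x ahead of the robot, y to its left, z up, the work surface at z = 0. Lengths are in m, angles in degrees, forces in N, time in s.
With the tool pointing down it reaches from about 0.35 to 0.875 m from the base axis. Payload 4.2 kg.
Tool frame: the origin (TCP) lies between the finger pads; the fingertips stand 19 mm ahead of it and the grasp point (between the pads) is the TCP; z points along the fingers, y is the line along which they close (so a half turn about z gives the same grasp; the last joint's range is limited). The gripper opens to 87 mm and grips with 3 to 60 N. Pads are 19 mm wide; open, the fingers measure 117 mm over their backs; the gripper's body (75 mm by 190 mm) begins 51 mm behind the grasp point.
Start: joints at [-48.839, 22.042, 0.453, 0, -68.411, -14.817], TCP at [0.277, -0.56, 0.242] pointing down, gripper open.
Joint ranges: [-179.83, 179.83], [-69.29, 118.12], [-61.27, 80.66], [-181.25, 117.63], [-171.15, -9.14], [-177.46, 177.46]. Speed limits (degrees/s): [159.86, 159.86, 180, 180, 180, 180].

INTERFACE

Orientations are given as a 3x3 rotation matrix whose columns are the frame's x, y, z axes.
In Python, from station import r gives the robot as it stands.
- The arm moves only by the tool drive_tool, never from a script. Its argument "steps" is one flat list of numbers, 7 for each row, row after row: the turn, a rotation vector about the tool's x, y, z in rad, then the shift along the tool's x, y, z in m, then the opening, from 0 (shut) to 1 (fully open). A call has 1 to 10 rows; each row shifts and turns the commanded pose from where the row before left it, along the tool's axes as they then stand; what a row does not reach is not made up. A row lasts 1/12 s, in which the tool goes at most 41.7 mm and 7.16 degrees, less where a joint would pass 70% of its speed; a pose out of reach is approached as far as the arm can. A call is refused whole if a number of a shift passes 0.0417 or a number of a turn 0.125, either way. A call with a gripper value outside its range is refused whole. The fingers move at their own pace and stop on an object; the grip force is fixed at half the most. Time passes only in rows, so rows that do not move let the fingers close. It gives the time, the measured TCP pose, the force, the opening and the grip force at its end, in the units of the state.
- r.sense(): the state, without advancing time (a new reading comes with each control period).
- r.capture(name): name is "scene" or "top" or "wrist"; returns the picture (384x512x3 uint8, blue, green, red); there is no depth.
- r.camera_params(name): a dict with "camera_matrix" (3x3 intrinsics, pixels), "k1" (the pictures are not rectified: a ray, as slopes to the right and down, at radius r is drawn at 1 + k1 r^2 times it, then the intrinsics apply), "extrinsics" (4x4, takes a point from world to camera coordinates). Camera axes: x right, y down, z forward; pixel columns grow to the right and rows downward; lengths in m; the calibration is good to about 2 mm. A picture is of the moment at which its call begins: read the wrist's pose just before it. camera_params takes no time and is no camera call; for the wrist camera it gives the pose at the moment of the call.
- r.finish_job(): hands the job in; it is judged then, once.
The state is a dict: "time_s": time; "joints": joint angles; "joint_velocities": joint speeds; "effort": joint torques, N m; "tcp_pos": TCP position; "ee_rot": TCP orientation; "wrist_force": force on the tool from outside, world axes, zero at the start; "moment": the same for the moment, N m; "gripper_width": opening from 0.0 (shut) to 1.0 (fully open); "gripper_force": force on a finger pad.
Only numpy, scipy, OpenCV 4.12 (cv2) and the standard library are available. Lean on these libraries where they do the work, as an engineer would, in place of code of your own. Each camera call takes 0.05 s, during which the arm holds its last target. There are 200 camera calls.

## Working session

There is one attempt and no reset: what is moved stays moved. The work goes in short steps, Python scripts to look and compute and a tool call to move; the robot and the scene stay as the last step left them, time stands still between calls to the robot, and variables do not carry over. Pictures are saved under pics/ and viewed, at most 14 in all, crops included, and the job is handed in when it is done.

Besides the shell and the picture viewer there is one more tool, called after "Call:" as name(argument=value, ...), one argument or row to a line, values as JSON. drive_tool: Moves the arm, as the interface text tells. Its arguments: {"type":"object","properties":{"steps":{"type":"array"}},"required":["steps"]}

```bash
mkdir -p pics; ls; cat > h.py <<'E'
import numpy as np, cv2
from station import r
def cap(n,f=None):
    P=r.camera_params(n); im=np.array(r.capture(n))
    if f: cv2.imwrite('pics/'+f,im)
    return im,P
def ray(P,u,v):
    K=np.array(P['camera_matrix']);E=np.array(P['extrinsics']);k=P['k1']
    d=np.array([(u-K[0,2])/K[0,0],(v-K[1,2])/K[1,1]]);s=d.copy()
    for _ in range(20): s=d/(1+k*(s@s))
    R=E[:3,:3]; return -R.T@E[:3,3], R.T@np.array([s[0],s[1],1])
def onz(P,u,v,z):
    o,d=ray(P,u,v); return o+d*(z-o[2])/d[2]
def proj(P,X):
    K=np.array(P['camera_matrix']);E=np.array(P['extrinsics']);k=P['k1']
    c=E[:3,:3]@np.array(X)+E[:3,3]; s=c[:2]/c[2]; s=s*(1+k*(s@s))
    return np.array([K[0,0]*s[0]+K[0,2],K[1,1]*s[1]+K[1,2]])
def st():
    s=r.sense(); print('t',round(s['time_s'],2),'tcp',np.round(s['tcp_pos'],4),'w',round(s['gripper_width'],3),'gf',np.round(s['gripper_force'],1),'F',np.round(s['wrist_force'],1)); print(np.round(s['ee_rot'],3).tolist()); return s
E
python3 - <<'E'
from h import *
s=st(); print(np.round(s['joints'],1))
a,P=cap('scene','s0.png'); b,Q=cap('top','t0.png')
for p in(P,Q): print({k:np.round(v,3).tolist() for k,v in p.items()})
cv2.imwrite('pics/st0.png',cv2.resize(np.vstack([a,b]),None,fx=.78,fy=.78))
E
```

```text
pics
t 0.0 tcp [ 0.2771 -0.5596  0.2405] w 0.997 gf 0.0 F [-0.3 -0.9  0.2]
[[-0.896, -0.444, -0.001], [-0.444, 0.896, 0.002], [0.0, 0.002, -1.0]]
[-48.8  22.1   0.4  -0.  -68.4 -14.8]
{'camera_matrix': [[374.508, 0.0, 257.846], [0.0, 374.508, 190.325], [0.0, 0.0, 1.0]], 'k1': -0.035, 'extrinsics': [[-0.773, -0.634, 0.001, 0.373], [-0.452, 0.55, -0.702, 0.35], [0.445, -0.543, -0.712, 1.034], [0.0, 0.0, 0.0, 1.0]]}
{'camera_matrix': [[461.27, 0.0, 252.625], [0.0, 461.27, 188.636], [0.0, 0.0, 1.0]], 'k1': -0.038, 'extrinsics': [[-0.012, -1.0, 0.014, -0.079], [-0.983, 0.01, -0.183, 0.544], [0.183, -0.016, -0.983, 1.493], [0.0, 0.0, 0.0, 1.0]]}
```

View pics/s0.png

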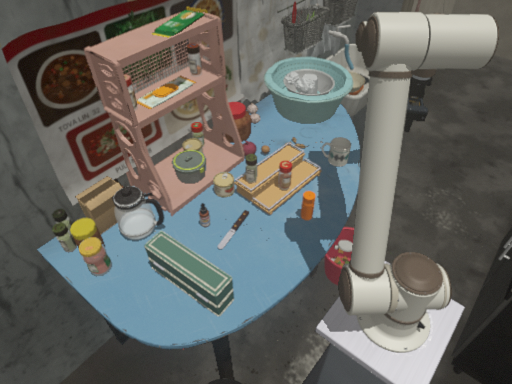

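View pics/t0.png

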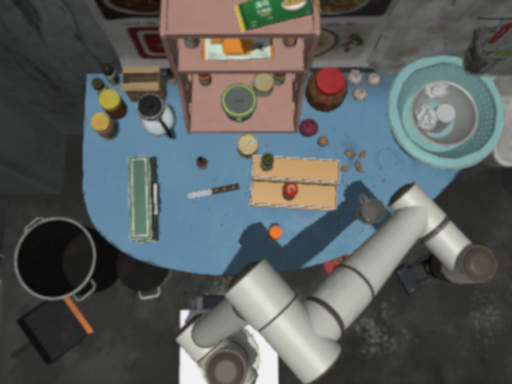

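```bash
python3 - <<'E'
from h import *
b=cv2.imread('pics/t0.png')
cv2.imwrite('pics/t0c.png',cv2.resize(b[125:265,105:365],None,fx=3,fy=3,interpolation=cv2.INTER_CUBIC))
E
```

```text
(no output)
```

View pics/t0c.png

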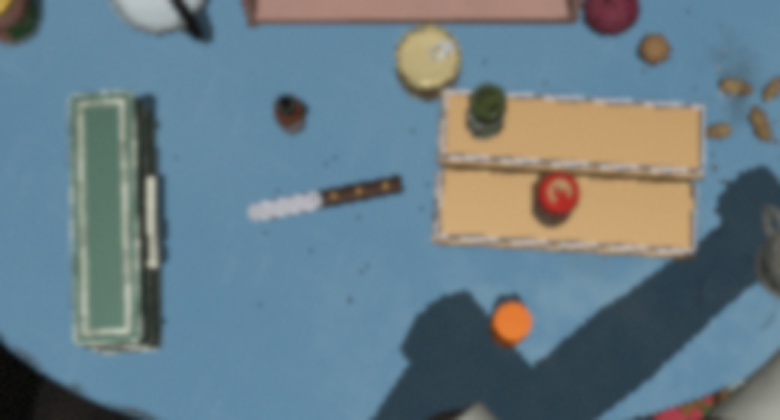

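```bash
python3 - <<'E'
from h import *
Q=r.camera_params('top')
def w(x,y,z): return onz(Q,105+(x-1)/3,125+(y-1)/3,z)
for n,x,y,z in [('tBL',70,95,.115),('tFL',135,93,.115),('tFR',141,344,.115),('tBR',76,346,.115),('lip1',157,175,.063),('lip2',159,268,.063),('lipm',158,221,.063),
 ('rUL',443,90,.0685),('rUR',704,104,.0685),('rLL',434,243,.0355),('rLR',694,255,.0355),('step l',439,170,.0355),('stepr',696,178,.0355),('midrail l',441,158,.0685),('midr r',703,170,.0685),
 ('ktip',248,213,.007),('kj',322,200,.01),('kend',402,184,.012),('red',557,192,.128),('blk',488,102,.16),('drop',288,103,.102),('tom',429,60,.058),('orange',512,322,.1)]:
    print(n,np.round(w(x,y,z),4))
P=r.camera_params('scene')
E
```

```text
tBL [0.6416 0.3195 0.115 ]
tFL [0.6431 0.2492 0.115 ]
tFR [0.3723 0.2353 0.115 ]
tBR [0.3708 0.3033 0.115 ]
lip1 [0.5628 0.2331 0.063 ]
lip2 [0.4591 0.2283 0.063 ]
lipm [0.5112 0.2307 0.063 ]
rUL [ 0.6555 -0.0848  0.0685]
rUR [ 0.6369 -0.377   0.0685]
rLL [ 0.4877 -0.0731  0.0355]
rLR [ 0.471  -0.3645  0.0355]
step l [ 0.571  -0.0796  0.0355]
stepr [ 0.559  -0.3707  0.0355]
midrail l [ 0.5778 -0.0816  0.0685]
midr r [ 0.5615 -0.3723  0.0685]
ktip [0.5288 0.1389 0.007 ]
kj [0.5425 0.0542 0.01  ]
kend [ 0.5598 -0.0374  0.012 ]
red [ 0.5273 -0.2033  0.128 ]
blk [ 0.618  -0.1303  0.16  ]
drop [0.6336 0.0849 0.102 ]
tom [ 0.6934 -0.0695  0.058 ]
orange [ 0.3925 -0.1544  0.1   ]
```

```bash
python3 - <<'E'
from h import *
a=cv2.imread('pics/s0.png')
cv2.imwrite('pics/s0c.png',cv2.resize(a[140:310,135:335],None,fx=3.5,fy=3.5,interpolation=cv2.INTER_CUBIC))
E
```

```text
(no output)
```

View pics/s0c.png

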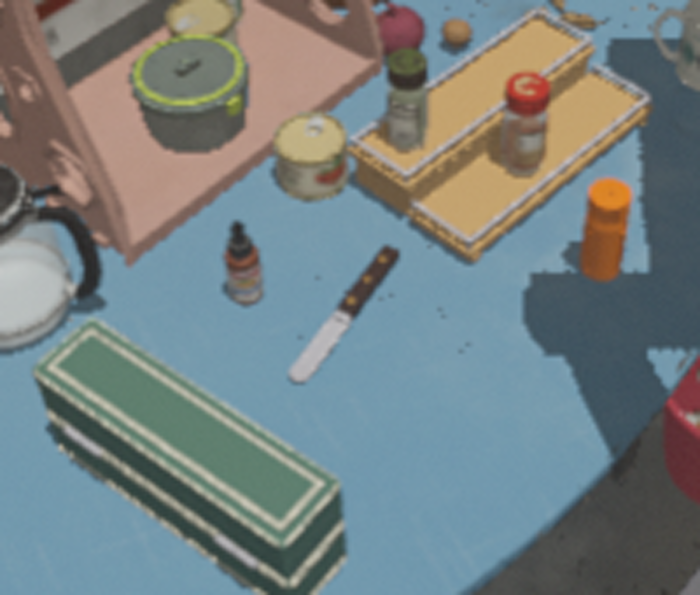

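```bash
cat >> h.py <<'E'
from scipy.spatial.transform import Rotation as Ro
def Rdown(a):  # tool down, tool x at world angle a (deg)
    a=np.deg2rad(a); x=np.array([np.cos(a),np.sin(a),0]); z=np.array([0,0,-1.]); return np.c_[x,np.cross(z,x),z]
def plan(p1,R1,p0=None,R0=None,vmax=.038,wmax=.115):
    s=r.sense()
    p0=np.array(s['tcp_pos']) if p0 is None else np.array(p0); R0=np.array(s['ee_rot']) if R0 is None else R0
    w=Ro.from_matrix(R0.T@R1).as_rotvec(); n=max(1,int(np.ceil(max(np.linalg.norm(w)/wmax,np.linalg.norm(np.array(p1)-p0)/vmax))))
    while True:
        wk=w/n; A=sum(R0@Ro.from_rotvec(k*wk).as_matrix() for k in range(n)); sh=np.linalg.solve(A,np.array(p1)-p0)
        if np.abs(sh).max()<.041: break
        n+=1
    print('rows',n,np.round(wk,4).tolist(),np.round(sh,4).tolist()); return np.array(p1),R1
E
python3 - <<'E'
from h import *
p,R=plan([.546,.042,.2],Rdown(-80))
E
```

```text
rows 18 [0.0001, 0.0001, -0.0714] [-0.0391, 0.0033, 0.0023]
```

Call:
drive_tool(
  steps=[0, 0, -0.0714, -0.0391, 0.0033, 0.0023, 1, 0, 0, -0.0714, -0.0391, 0.0033, 0.0023, 1, 0, 0, -0.0714, -0.0391, 0.0033, 0.0023, 1, 0, 0, -0.0714, -0.0391, 0.0033, 0.0023, 1, 0, 0, -0.0714, -0.0391, 0.0033, 0.0023, 1, 0, 0, -0.0714, -0.0391, 0.0033, 0.0023, 1, 0, 0, -0.0714, -0.0391, 0.0033, 0.0023, 1, 0, 0, -0.0714, -0.0391, 0.0033, 0.0023, 1, 0, 0, -0.0714, -0.0391, 0.0033, 0.0023, 1, 0, 0, -0.0714, -0.0391, 0.0033, 0.0023, 1],
)

```text
time_s: 0.93
tcp_pos: [0.5272, -0.2658, 0.2178]
ee_rot: [[-0.383, -0.924, -0.001], [-0.924, 0.383, 0.0], [0.0, 0.001, -1.0]]
wrist_force: [0.5, -0.1, 0.2]
gripper_width: 1.001
gripper_force: 0.0
```

Call:
drive_tool(
  steps=[0, 0, -0.0714, -0.0391, 0.0033, 0.0023, 0.6, 0, 0, -0.0714, -0.0391, 0.0033, 0.0023, 0.6, 0, 0, -0.0714, -0.0391, 0.0033, 0.0023, 0.6, 0, 0, -0.0714, -0.0391, 0.0033, 0.0023, 0.6, 0, 0, -0.0714, -0.0391, 0.0033, 0.0023, 0.6, 0, 0, -0.0714, -0.0391, 0.0033, 0.0023, 0.6, 0, 0, -0.0714, -0.0391, 0.0033, 0.0023, 0.6, 0, 0, -0.0714, -0.0391, 0.0033, 0.0023, 0.6, 0, 0, 0, 0, 0, 0, 0.6],
)

```text
time_s: 1.68
tcp_pos: [0.5448, 0.0468, 0.1994]
ee_rot: [[0.182, -0.983, -0.001], [-0.983, -0.182, 0.001], [-0.001, 0.001, -1.0]]
wrist_force: [-1.2, 0.7, -0.2]
gripper_width: 0.604
gripper_force: 0.0
```

```bash
python3 - <<'E'
from h import *
st(); a,P=cap('wrist','w1.png')
b,Q=cap('top','t1.png')
for n,im,p in(('w',a,P),('t',b,Q)):
    print(n,np.round(np.array(p['extrinsics']),3).tolist())
for X in [(.5434,.056,.014),(.529,.139,.008),(.5598,-.0374,.014)]: print(proj(P,X))
E
```

```text
t 1.68 tcp [0.5448 0.0468 0.1994] w 0.604 gf 0.0 F [-1.2  0.7 -0.2]
[[0.182, -0.983, -0.001], [-0.983, -0.182, 0.001], [-0.001, 0.001, -1.0]]
w [[-0.983, -0.182, -0.002, 0.545], [-0.175, 0.943, 0.282, 0.03], [-0.049, 0.278, -0.959, 0.364], [0.0, 0.0, 0.0, 1.0]]
t [[-0.012, -1.0, 0.014, -0.079], [-0.983, 0.01, -0.183, 0.544], [0.183, -0.016, -0.983, 1.493], [0.0, 0.0, 0.0, 1.0]]
[259.86746368 185.34042724]
[258.99971689 255.13513535]
[260.81205322  91.05178846]
```

View pics/w1.png

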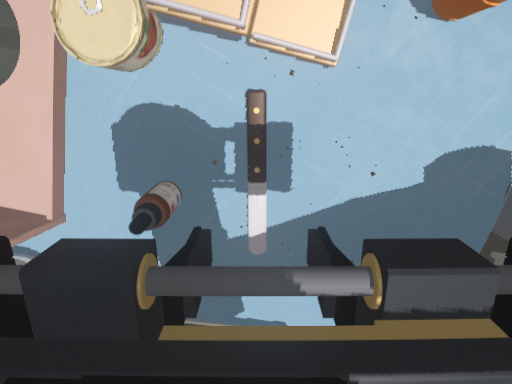

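```bash
cat >> h.py <<'E'
def tilt(R,deg): return R@Ro.from_rotvec([0,np.deg2rad(deg),0]).as_matrix()
E
python3 - <<'E'
from h import *
R=tilt(Rdown(-80),-20); t=np.array([.5501,.018,.0228])
p,R=plan(t-.1*R[:,2],R)
E
```

```text
rows 4 [0.0004, -0.0873, 0.0006] [0.0176, -0.0, 0.0187]
```

Call:
drive_tool(
  steps=[0, -0.0873, 0.0006, 0.0176, 0, 0.0187, 0.6, 0, -0.0873, 0.0006, 0.0176, 0, 0.0187, 0.6, 0, -0.0873, 0.0006, 0.0176, 0, 0.0187, 0.6, 0, -0.0873, 0.0006, 0.0176, 0, 0.0187, 0.6, 0, 0, 0, 0, 0, 0.02, 0.6, 0, 0, 0, 0, 0, 0.02, 0.6, 0, 0, 0, 0, 0, 0.02, 0.6, 0, 0, 0, 0, 0, 0, 0.6],
)

```text
time_s: 2.45
tcp_pos: [0.5499, 0.0018, 0.0568]
ee_rot: [[0.154, -0.986, -0.066], [-0.926, -0.167, 0.338], [-0.344, 0.009, -0.939]]
wrist_force: [-0.6, 0.3, -0.5]
gripper_width: 0.598
gripper_force: 0.0
```

```bash
python3 - <<'E'
from h import *
st(); 
R=tilt(Rdown(-80),-20); t=np.array([.5501,.018,.0228])
p,R=plan(t,R,vmax=.015)
a,P=cap('wrist','w2.png')
for X in [(.5434,.056,.014),(.529,.139,.008),(.5598,-.0374,.014)]: print(proj(P,X))
E
```

```text
t 2.45 tcp [0.5499 0.0018 0.0568] w 0.598 gf 0.0 F [-0.6  0.3 -0.5]
[[0.154, -0.986, -0.066], [-0.926, -0.167, 0.338], [-0.344, 0.009, -0.939]]
rows 3 [0.0021, 0.0007, -0.003] [-0.0011, -0.0011, 0.0125]
[255.9762379  269.43521552]
[256.9056762  327.60151286]
[253.9087286  149.96264703]
```

View pics/w2.png

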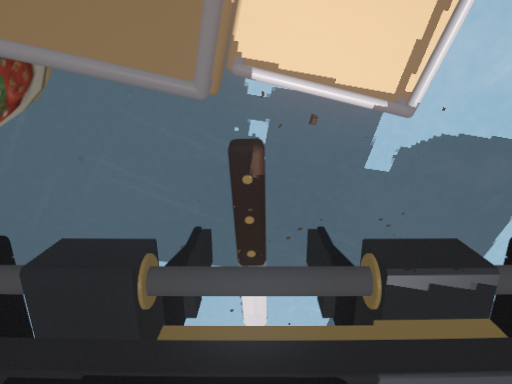

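Call:
drive_tool(
  steps=[0, 0, 0, -0.001, -0.001, 0.0125, 0.6, 0, 0, 0, -0.001, -0.001, 0.0125, 0.6, 0, 0, 0, -0.001, -0.001, 0.0125, 0.6, 0, 0, 0, 0, 0, 0, 0.6, 0, 0, 0, 0, 0, 0, 0, 0, 0, 0, 0, 0, 0, 0, 0, 0, 0, 0, 0, 0, 0, 0, 0, 0, 0, 0, 0, 0, 0, 0, 0, 0, 0, 0, 0, 0, 0, 0, 0, 0, 0, 0],
)

```text
time_s: 3.33
tcp_pos: [0.5531, 0.0187, 0.027]
ee_rot: [[0.161, -0.985, -0.058], [-0.926, -0.171, 0.337], [-0.342, -0.0, -0.94]]
wrist_force: [-0.5, 0.3, -0.4]
gripper_width: 0.233
gripper_force: 0.4
```

```bash
python3 - <<'E'
from h import *
st()
E
```

```text
t 3.33 tcp [0.5531 0.0187 0.027 ] w 0.233 gf 0.4 F [-0.5  0.3 -0.4]
[[0.161, -0.985, -0.058], [-0.926, -0.171, 0.337], [-0.342, -0.0, -0.94]]
```

Call:
drive_tool(
  steps=[0, 0, 0, 0, 0, 0, 0.35, 0, 0, 0, -0.0014, -0.002, 0.002, 0.35, 0, 0, 0, 0, 0, 0.002, 0.35, 0, 0, 0, 0, 0, 0, 0.35, 0, 0, 0, 0, 0, 0, 0, 0, 0, 0, 0, 0, 0, 0, 0, 0, 0, 0, 0, 0, 0, 0, 0, 0, 0, 0, 0, 0, 0, 0, 0, 0, 0, 0, 0, 0, 0, 0, 0, 0, 0, 0],
)

```text
time_s: 4.17
tcp_pos: [0.5544, 0.0218, 0.0232]
ee_rot: [[0.16, -0.985, -0.059], [-0.926, -0.171, 0.337], [-0.342, 0.001, -0.94]]
wrist_force: [-0.5, 1.0, -0.7]
gripper_width: 0.229
gripper_force: 30.0
```

```bash
python3 - <<'E'
from h import *
st()
E
```

```text
t 4.17 tcp [0.5544 0.0218 0.0232] w 0.229 gf 30.0 F [-0.5  1.  -0.7]
[[0.16, -0.985, -0.059], [-0.926, -0.171, 0.337], [-0.342, 0.001, -0.94]]
```

```bash
cat >> h.py <<'E'
R_G=np.array([[.16,-.985,-.059],[-.926,-.171,.337],[-.342,.001,-.94]])
TIPO=R_G.T@(np.array([.5288,.1389,.007])-np.array([.5544,.0218,.0232]))  # knife tip in tool frame
TD=np.deg2rad(92.8); TX=np.array([np.cos(TD),np.sin(TD),0]); LIP=np.array([.511,.232,.0565])
E
python3 - <<'E'
from h import *
R0=np.array(r.sense()['ee_rot']); p0=np.array(r.sense()['tcp_pos'])
p1=p0+[0,0,.12]; plan(p1,R0,vmax=.02)
R1=Ro.from_euler('z',-7.1,degrees=True).as_matrix()@R0
t=LIP-.03*TX; t[2]=.0565
pa=t-R1@TIPO; pa2=pa+[0,0,.07]
plan(pa2,R1,p1,R0,vmax=.03); plan(pa,R1,pa2,R1,vmax=.02)
E
```

```text
rows 6 [0.0, 0.0, 0.0] [-0.0068, 0.0, -0.0188]
rows 3 [0.0141, -0.0, 0.0388] [-0.0201, 0.0076, 0.0075]
rows 4 [0.0, 0.0, 0.0] [0.006, -0.0, 0.0164]
```

Call:
drive_tool(
  steps=[0, 0, 0, -0.0068, 0, -0.0188, 0, 0, 0, 0, -0.0068, 0, -0.0188, 0, 0, 0, 0, -0.0068, 0, -0.0188, 0, 0, 0, 0, -0.0068, 0, -0.0188, 0, 0, 0, 0, -0.0068, 0, -0.0188, 0, 0, 0, 0, -0.0068, 0, -0.0188, 0, 0.0141, 0, 0.0388, -0.0201, 0.0076, 0.0075, 0, 0.0141, 0, 0.0388, -0.0201, 0.0076, 0.0075, 0, 0.0141, 0, 0.0388, -0.0201, 0.0076, 0.0075, 0, 0, 0, 0, 0, 0, 0, 0],
)

```text
time_s: 5.0
tcp_pos: [0.5211, 0.0848, 0.1431]
ee_rot: [[0.045, -0.999, -0.019], [-0.938, -0.049, 0.343], [-0.344, 0.002, -0.939]]
wrist_force: [-0.0, 0.8, -1.4]
gripper_width: 0.228
gripper_force: 3.0
```

Call:
drive_tool(
  steps=[0, 0, 0, 0.006, 0, 0.0164, 0, 0, 0, 0, 0.006, 0, 0.0164, 0, 0, 0, 0, 0.006, 0, 0.0164, 0, 0, 0, 0, 0.006, 0, 0.0164, 0, 0, 0, 0, 0, 0, 0, 0, 0, 0, 0, 0, 0, 0, 0],
)

```text
time_s: 5.5
tcp_pos: [0.5233, 0.0819, 0.0723]
ee_rot: [[0.044, -0.999, -0.019], [-0.939, -0.048, 0.341], [-0.341, 0.003, -0.94]]
wrist_force: [0.6, 0.4, 0.2]
gripper_width: 0.229
gripper_force: 30.0
```

```bash
python3 - <<'E'
from h import *
s=st(); R=np.array(s['ee_rot']); tip=np.array(s['tcp_pos'])+R@TIPO; print('tip',tip)
a,P=cap('scene','s3.png'); b,Q=cap('top','t3.png'); c,_=cap('wrist')
for p in(P,Q): print(proj(p,tip),proj(p,LIP))
u,v=proj(Q,LIP).astype(int); T=cv2.resize(b[v-45:v+45,u-20:u+70],(390,390),interpolation=cv2.INTER_CUBIC);print(u,v)
u,v=proj(P,LIP).astype(int); S=cv2.resize(a[v-50:v+40,u-40:u+50],(390,390),interpolation=cv2.INTER_CUBIC);print(u,v)
cv2.imwrite('pics/c3.png',np.hstack([T,S]))
E
```

```text
t 5.5 tcp [0.5233 0.0819 0.0723] w 0.229 gf 30.0 F [0.6 0.4 0.2]
[[0.044, -0.999, -0.019], [-0.939, -0.048, 0.341], [-0.341, 0.003, -0.94]]
tip [0.51231649 0.20121459 0.0559718 ]
[207.29924854 254.01596472] [200.18791062 260.87407341]
[166.63676497 198.25445018] [157.31890995 198.71077472]
157 198
200 260
```

View pics/c3.png

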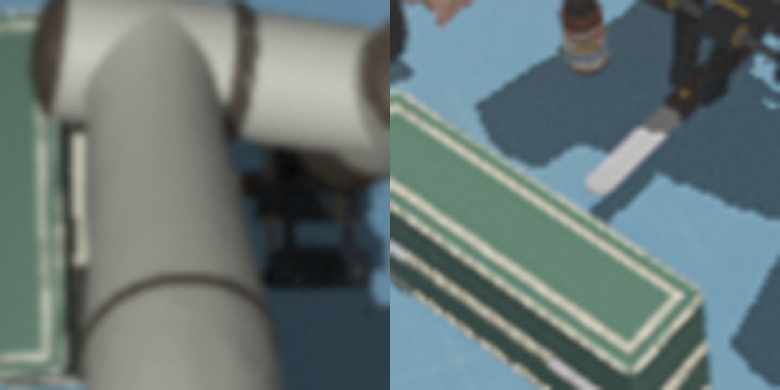

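```bash
python3 - <<'E'
from h import *
s=r.sense(); R=np.array(s['ee_rot']); p=np.array(s['tcp_pos'])
print(np.round(R.T@(TX*.01),4),np.round(R.T@[0,0,.01],4))
print(np.array(s['effort']))
E
```

```text
[-0.0094  0.      0.0034] [-0.0034 -0.     -0.0094]
[-2.51084066e-02 -3.66570139e+01  1.42023396e+01  2.55927466e+00
 -5.79856394e-02  1.11222905e-02]
```

Call:
drive_tool(
  steps=[0, 0, 0, -0.0066, 0, 0.0024, 0, 0, 0, 0, -0.0066, 0, 0.0024, 0, 0, 0, 0, -0.0066, 0, 0.0024, 0, 0, 0, 0, -0.0047, 0, 0.0017, 0, 0, 0, 0, -0.0047, 0, 0.0017, 0, 0, 0, 0, -0.0038, 0, 0.0013, 0, 0, 0, 0, -0.0019, 0, 0.0007, 0, 0, 0, 0, 0, 0, 0, 0, 0, 0, 0, 0, 0, 0, 0],
)

```text
time_s: 6.4
tcp_pos: [0.5217, 0.1194, 0.073]
ee_rot: [[0.045, -0.999, -0.017], [-0.939, -0.048, 0.342], [-0.342, 0.001, -0.94]]
wrist_force: [-0.4, -0.2, 0.0]
gripper_width: 0.226
gripper_force: 30.0
```

```bash
python3 - <<'E'
from h import *
s=st(); R=np.array(s['ee_rot']); tip=np.array(s['tcp_pos'])+R@TIPO; print('tip',tip, (tip-LIP)@TX, s['moment'])
a,P=cap('scene','s4.png'); 
E
```

```text
t 6.4 tcp [0.5217 0.1194 0.073 ] w 0.226 gf 30.0 F [-0.4 -0.2  0. ]
[[0.045, -0.999, -0.017], [-0.939, -0.048, 0.342], [-0.342, 0.001, -0.94]]
tip [0.51078525 0.23877866 0.05675303] 0.0067810567430017996 [-0.80942192  0.0667549   0.01241508]
```

```bash
cat > arc.py <<'E'
from h import *
s=r.sense(); R0=np.array(s['ee_rot']); p0=np.array(s['tcp_pos']); H=np.array([.507,.313,.058])
ax=np.cross([0,0,1],TX); tip0=p0+R0@TIPO
def pose(th):
    tip=H+Ro.from_rotvec(ax*th).apply(tip0-H)+np.array([0,0,.002])*min(1,th/.1); R=Ro.from_rotvec(ax*.4*th).as_matrix()@R0
    return tip-R@TIPO,R,tip
ths=[0,.05,.1,.17,.25,.35,.45,.55,.65,.75,.85,.95,1.05,1.15,1.25,1.32]
for a,b in zip(ths,ths[1:]):
    p,R,_=pose(a); q,S,t=pose(b); print(b,np.round(Ro.from_matrix(R.T@S).as_rotvec(),3),np.round(R.T@(q-p),4),np.round(t,3),np.round(q,3))
E
python3 arc.py
```

```text
0.05 [0.   0.02 0.  ] [-0.0028  0.     -0.0066] [0.511 0.239 0.061] [0.522 0.12  0.08 ]
0.1 [0.   0.02 0.  ] [-0.0029  0.     -0.0065] [0.511 0.239 0.066] [0.522 0.12  0.087]
0.17 [0.    0.028 0.   ] [-0.0038  0.     -0.0077] [0.511 0.239 0.071] [0.522 0.121 0.096]
0.25 [0.    0.032 0.   ] [-0.0046  0.     -0.0087] [0.511 0.241 0.077] [0.522 0.123 0.105]
0.35 [0.   0.04 0.  ] [-0.0061  0.     -0.0107] [0.511 0.243 0.084] [0.521 0.127 0.117]
0.45 [0.   0.04 0.  ] [-0.0065  0.     -0.0104] [0.511 0.245 0.091] [0.521 0.131 0.129]
0.55 [0.   0.04 0.  ] [-0.0069  0.     -0.0102] [0.51  0.249 0.098] [0.521 0.136 0.14 ]
0.65 [0.   0.04 0.  ] [-0.0072  0.     -0.0099] [0.51  0.253 0.104] [0.521 0.142 0.151]
0.75 [0.   0.04 0.  ] [-0.0075  0.     -0.0096] [0.51  0.258 0.11 ] [0.52  0.148 0.161]
0.85 [0.   0.04 0.  ] [-0.0078  0.     -0.0092] [0.51  0.263 0.115] [0.52  0.156 0.17 ]
0.95 [0.   0.04 0.  ] [-0.0081  0.     -0.0089] [0.509 0.269 0.12 ] [0.52  0.164 0.179]
1.05 [0.   0.04 0.  ] [-0.0084  0.     -0.0086] [0.509 0.275 0.124] [0.519 0.173 0.188]
1.15 [0.   0.04 0.  ] [-0.0086  0.     -0.0082] [0.509 0.281 0.127] [0.519 0.182 0.195]
1.25 [0.   0.04 0.  ] [-0.0089  0.     -0.0078] [0.508 0.288 0.13 ] [0.518 0.191 0.202]
1.32 [0.    0.028 0.   ] [-0.0063  0.     -0.0053] [0.508 0.293 0.132] [0.518 0.198 0.206]
```

First part of the lift, to about 0.45 rad, then a check.

Call:
drive_tool(
  steps=[0, 0.01, 0, -0.0014, 0, -0.0033, 0, 0, 0.01, 0, -0.0014, 0, -0.0033, 0, 0, 0.02, 0, -0.0029, 0, -0.0065, 0, 0, 0.028, 0, -0.0038, 0, -0.0077, 0, 0, 0.032, 0, -0.0046, 0, -0.0087, 0, 0, 0.04, 0, -0.0061, 0, -0.0107, 0, 0, 0.04, 0, -0.0065, 0, -0.0104, 0, 0, 0, 0, 0, 0, 0, 0],
)

```text
time_s: 7.12
tcp_pos: [0.5217, 0.1321, 0.1309]
ee_rot: [[0.051, -0.999, -0.006], [-0.985, -0.052, 0.167], [-0.167, -0.003, -0.986]]
wrist_force: [0.5, -0.8, -2.9]
gripper_width: 0.227
gripper_force: 30.0
```

```bash
python3 - <<'E'
from h import *
s=st(); R=np.array(s['ee_rot']); tip=np.array(s['tcp_pos'])+R@TIPO; print('tip',tip)
a,P=cap('scene','s5.png'); b,Q=cap('top','t5.png'); 
print(proj(P,tip))
cv2.imwrite('pics/c5.png',np.hstack([cv2.resize(a[190:310,140:260],(390,390)),cv2.resize(b[140:260,110:230],(390,390))]))
E
```

```text
t 7.12 tcp [0.5217 0.1321 0.1309] w 0.227 gf 30.0 F [ 0.5 -0.8 -2.9]
[[0.051, -0.999, -0.006], [-0.985, -0.052, 0.167], [-0.167, -0.003, -0.986]]
tip [0.51073119 0.24654857 0.09332868]
[195.16125769 256.90300856]
```

View pics/c5.png

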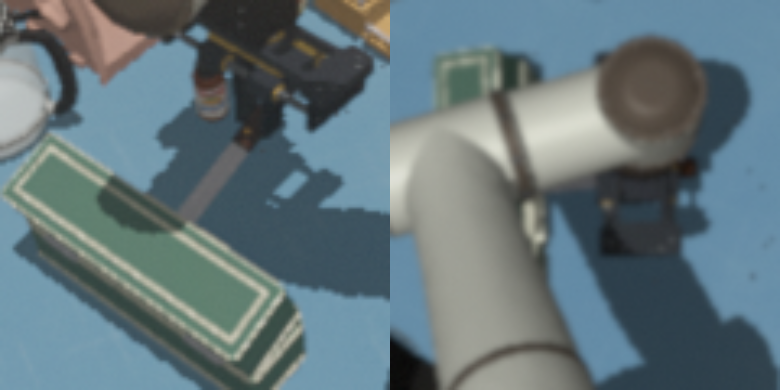

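Call:
drive_tool(
  steps=[0, 0.04, 0, -0.0069, 0, -0.0102, 0, 0, 0.04, 0, -0.0072, 0, -0.0099, 0, 0, 0.04, 0, -0.0075, 0, -0.0096, 0, 0, 0.04, 0, -0.0078, 0, -0.0092, 0, 0, 0.04, 0, -0.0081, 0, -0.0089, 0, 0, 0.04, 0, -0.0084, 0, -0.0086, 0, 0, 0.04, 0, -0.0086, 0, -0.0082, 0, 0, 0.04, 0, -0.0089, 0, -0.0078, 0, 0, 0.028, 0, -0.0063, 0, -0.0053, 0, 0, 0, 0, -0.004, 0, -0.002, 0],
)

```text
time_s: 8.05
tcp_pos: [0.5174, 0.2027, 0.2069]
ee_rot: [[0.048, -0.999, 0.005], [-0.982, -0.049, -0.18], [0.18, 0.003, -0.984]]
wrist_force: [0.9, -3.5, -0.6]
gripper_width: 0.225
gripper_force: 30.0
```

Call:
drive_tool(
  steps=[0, 0, 0, -0.006, 0, -0.003, 0, 0, 0, 0, -0.006, 0, -0.003, 0, 0, 0, 0, 0, 0, 0, 0, 0, 0, 0, 0, 0, 0, 0, 0, 0, 0, 0, 0, 0, 0],
)

```text
time_s: 8.47
tcp_pos: [0.5171, 0.2153, 0.2114]
ee_rot: [[0.047, -0.999, 0.007], [-0.983, -0.047, -0.177], [0.177, 0.001, -0.984]]
wrist_force: [-1.4, -1.6, 0.3]
gripper_width: 0.222
gripper_force: 30.0
```

```bash
python3 - <<'E'
from h import *
s=st(); R=np.array(s['ee_rot']); tip=np.array(s['tcp_pos'])+R@TIPO; print('tip',tip)
a,P=cap('scene','s6.png'); b,Q=cap('top','t6.png'); 
print(proj(P,tip))
cv2.imwrite('pics/c6.png',np.hstack([cv2.resize(a[190:310,140:260],(390,390)),cv2.resize(b[140:260,90:210],(390,390))]))
E
```

```text
t 8.47 tcp [0.5171 0.2153 0.2114] w 0.222 gf 30.0 F [-1.4 -1.6  0.3]
[[0.047, -0.999, 0.007], [-0.983, -0.047, -0.177], [0.177, 0.001, -0.984]]
tip [0.50733095 0.31022795 0.1370766 ]
[176.80134144 263.54588705]
```

View pics/c6.png

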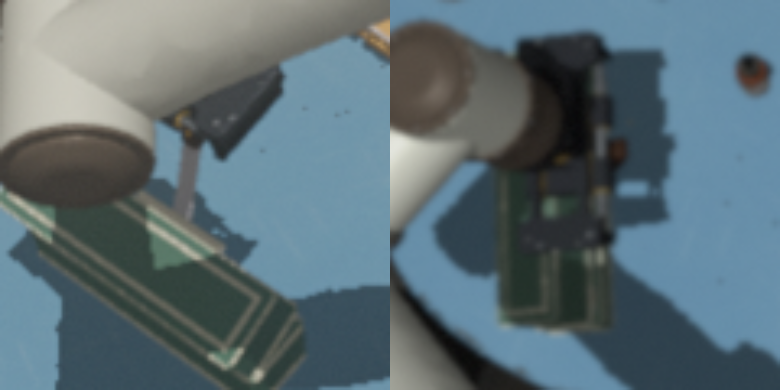

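Call:
drive_tool(
  steps=[0, 0, 0, -0.0069, 0, -0.0012, 0, 0, 0, 0, -0.0069, 0, -0.0012, 0, 0, 0, 0, -0.0069, 0, -0.0008, 0, 0, 0, 0, -0.0069, 0, -0.0004, 0, 0, 0, 0, -0.0059, 0, 0, 0, 0, 0, 0, 0, 0, 0, 0, 0, 0, 0, 0, 0, 0, 0],
)

```text
time_s: 9.15
tcp_pos: [0.5155, 0.25, 0.2085]
ee_rot: [[0.048, -0.999, 0.008], [-0.983, -0.049, -0.177], [0.178, 0.001, -0.984]]
wrist_force: [-0.7, -1.8, -0.5]
gripper_width: 0.226
gripper_force: 30.0
```

```bash
python3 - <<'E'
from h import *
s=st()
a,P=cap('scene','s7.png'); b,Q=cap('top','t7.png'); 
cv2.imwrite('pics/c7.png',np.hstack([cv2.resize(a[190:310,140:260],(390,390)),cv2.resize(b[140:260,90:210],(390,390))]))
E
```

```text
t 9.15 tcp [0.5155 0.25   0.2085] w 0.226 gf 30.0 F [-0.7 -1.8 -0.5]
[[0.048, -0.999, 0.008], [-0.983, -0.049, -0.177], [0.178, 0.001, -0.984]]
```

```bash
python3 - <<'E'
from h import *
s=st(); R0=np.array(s['ee_rot']); p0=np.array(s['tcp_pos'])
R1=Ro.from_euler('z',-7.1,degrees=True).as_matrix()@R_G
p1=p0+[0,-.09,.02]; plan(p1,R0,vmax=.031)
p2=np.array([.45,.03,.10]); plan(p2,R1,p1,R0,vmax=.035)
p3=np.array([.45,.03,.0245]); plan(p3,R1,p2,R1,vmax=.016)
E
```

```text
t 9.25 tcp [0.5155 0.2496 0.2086] w 0.22 gf 30.0 F [ 0.1 -1.2 -2. ]
[[0.047, -0.999, 0.008], [-0.983, -0.048, -0.177], [0.177, 0.001, -0.984]]
rows 3 [0.0, 0.0, 0.0] [0.0307, 0.0014, -0.0012]
rows 6 [-0.0, -0.0879, 0.0] [0.0222, 0.0119, 0.0208]
rows 5 [0.0, 0.0, -0.0] [0.0052, -0.0, 0.0142]
```

View pics/c7.png

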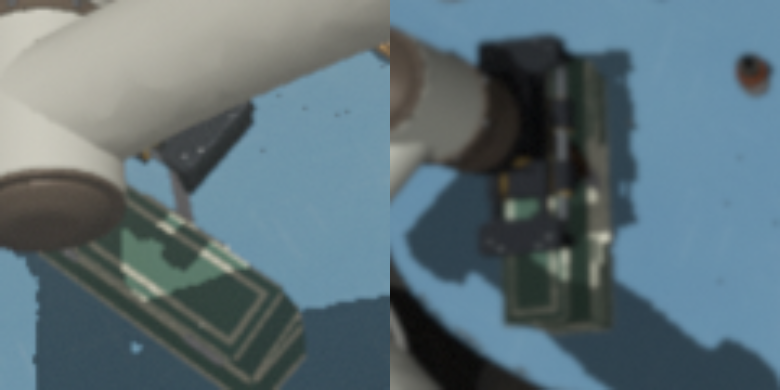

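```bash
python3 - <<'E'
from h import *
P=r.camera_params('scene');Q=r.camera_params('top')
H=np.array([.507,.313,.058]); ly=np.array([-TX[1],TX[0],0]); ly=np.array([TX[1],-TX[0],0])*-1  # toward -x
ax=np.cross([0,0,1],TX)
for th in (.6,.9,1.2,1.5,1.8,2.0):
    o=[]
    for a,b in((-.002,.057),(-.07,.057),(-.07,-.002)):
        X=H+Ro.from_rotvec(ax*th).apply(TX*a+np.array([0,0,b]))+ly*.135
        o+= [np.round((proj(P,X)-[140,190])*3.25).astype(int).tolist(), np.round((proj(Q,X)-[90,140])*3.25+[390,0]).astype(int).tolist()]
    print(th,o)
E
```

```text
0.6 [[219, 379], [488, 326], [263, 302], [536, 320], [293, 304], [582, 322]]
0.9 [[210, 398], [478, 328], [240, 324], [507, 321], [281, 306], [564, 321]]
1.2 [[204, 415], [473, 329], [217, 352], [480, 323], [266, 315], [543, 321]]
1.5 [[202, 429], [473, 331], [197, 384], [458, 325], [249, 330], [521, 322]]
1.8 [[205, 438], [478, 332], [182, 415], [444, 328], [231, 350], [499, 324]]
2.0 [[209, 440], [484, 332], [176, 433], [438, 330], [220, 366], [487, 325]]
```

```bash
python3 - <<'E'
from h import *
a,P=cap('wrist','w8.png'); s=cv2.imread('pics/s7.png'); t=cv2.imread('pics/t7.png')
f=lambda im,y,x,n:cv2.resize(im[y:y+n,x:x+n],(300,300),interpolation=cv2.INTER_CUBIC)
cv2.imwrite('pics/c8.png',np.hstack([cv2.resize(a,(500,375)),np.vstack([f(s,200,135,100),f(t,150,105,100)])[:375*2] [:,:] if 0 else np.zeros((375,0,3),np.uint8)]) if 0 else np.hstack([cv2.copyMakeBorder(cv2.resize(a,(500,375)),0,225,0,0,0),np.vstack([f(s,200,140,100),f(t,150,105,100)])]))
E
```

```text
(no output)
```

View pics/c8.png

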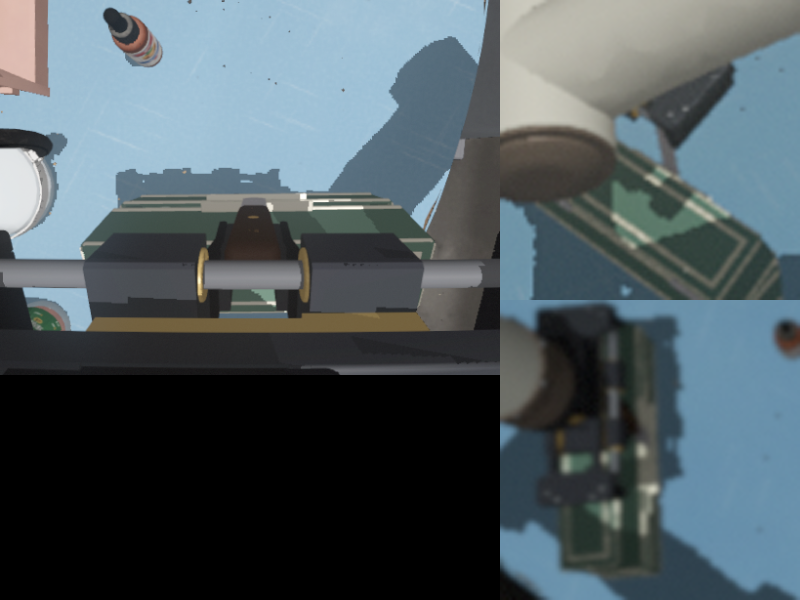

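```bash
cat >> h.py <<'E'
DK=R_G.T@np.array([-.173,.985,0]); GK=TIPO-.118*DK; UPK=R_G.T@np.array([0,0,1.])
def knife(s,pitch,x,h=0):  # point on knife at x (knife frame), rotated by pitch deg about tool y through grip; h above mid plane
    q=Ro.from_rotvec([0,np.deg2rad(pitch),0]).apply(TIPO+(x-.085)*DK+h*UPK-GK)+GK
    return np.array(s['tcp_pos'])+np.array(s['ee_rot'])@q
E
python3 - <<'E'
from h import *
s=r.sense();P=r.camera_params('wrist');Q=r.camera_params('scene')
for a in range(-60,61,15): print(a,np.round(proj(P,knife(s,a,-.095,.005))),np.round(proj(P,knife(s,a,-.06,.007))),np.round(knife(s,a,.085),3),np.round(proj(Q,knife(s,a,.085))))
E
```

```text
-60 [269. 140.] [270. 192.] [0.506 0.345 0.252] [159. 246.]
-45 [270. 129.] [270. 191.] [0.505 0.357 0.224] [158. 256.]
-30 [271. 124.] [271. 194.] [0.505 0.36  0.193] [159. 265.]
-15 [272. 128.] [271. 202.] [0.505 0.356 0.163] [162. 270.]
0 [273. 144.] [272. 213.] [0.506 0.344 0.134] [168. 273.]
15 [274. 172.] [272. 227.] [0.507 0.326 0.11 ] [174. 273.]
30 [275. 211.] [272. 243.] [0.508 0.301 0.091] [182. 271.]
45 [276. 258.] [272. 259.] [0.509 0.273 0.08 ] [189. 266.]
60 [276. 304.] [272. 274.] [0.511 0.242 0.076] [197. 259.]
```

Call:
drive_tool(
  steps=[0, 0, 0, 0.001, 0, -0.01, 0, 0, 0, 0, 0.002, 0, -0.015, 0, 0, 0, 0, 0.003, 0, -0.018, 0, 0, 0, 0, 0.03, 0, 0.005, 0, 0, 0, 0, 0.03, 0, 0.005, 0, 0, 0, 0, 0.03, 0, 0.005, 0, 0, 0, 0, 0.03, 0, 0.005, 0, 0, 0, 0, 0.03, 0, 0.005, 0, 0, 0, 0, 0.03, 0, 0.005, 0, 0, 0, 0, 0, 0, 0, 0],
)

```text
time_s: 10.13
tcp_pos: [0.5243, 0.0653, 0.2565]
ee_rot: [[0.043, -0.999, 0.01], [-0.983, -0.044, -0.176], [0.177, -0.002, -0.984]]
wrist_force: [-0.9, 0.4, -1.1]
gripper_width: 0.22
gripper_force: 30.0
```

```bash
python3 - <<'E'
from h import *
s=st(); w,P=cap('wrist','w9.png'); a,Q=cap('scene','s9.png'); t,T=cap('top','t9.png')
f=lambda im,y,x,n:cv2.resize(im[y:y+n,x:x+n],(300,300),interpolation=cv2.INTER_CUBIC)
cv2.imwrite('pics/c9.png',np.hstack([cv2.copyMakeBorder(cv2.resize(w,(500,375)),0,225,0,0,cv2.BORDER_CONSTANT),np.vstack([f(a,200,140,100),f(t,150,105,100)])]))
for p in range(0,50,7): print(p,np.round(proj(P,knife(s,p,-.095,.005))),np.round(knife(s,p,.085),3),np.round(proj(Q,knife(s,p,.085))),np.round(proj(T,knife(s,p,.085))))
H=np.array([.507,.313,.058]); ly=np.array([-TX[1],TX[0],0]);ax=np.cross([0,0,1],TX)
for th in (.0,.15,.3,.45,.6):
    o=[]
    for a_,b in((-.002,.057),(-.07,.057),(-.08,.003)):
        X=H+Ro.from_rotvec(ax*th).apply(TX*a_+np.array([0,0,b]))-np.array([TX[1],-TX[0],0])*(.135 if a_>-.075 else 0.05)
        o+= [np.round((proj(Q,X)-[140,200])*3+[500,0]).astype(int).tolist(), np.round((proj(T,X)-[105,150])*3+[500,300]).astype(int).tolist()]
    print(th,o)
E
```

```text
t 10.13 tcp [0.5243 0.0653 0.2565] w 0.22 gf 30.0 F [-0.9  0.4 -1.1]
[[0.043, -0.999, 0.01], [-0.983, -0.044, -0.176], [0.177, -0.002, -0.984]]
0 [273. 144.] [0.515 0.16  0.182] [213. 218.] [173. 190.]
7 [274. 155.] [0.516 0.152 0.17 ] [215. 219.] [176. 191.]
14 [274. 169.] [0.516 0.143 0.159] [217. 219.] [180. 191.]
21 [275. 186.] [0.516 0.132 0.15 ] [220. 219.] [184. 192.]
28 [275. 205.] [0.517 0.121 0.141] [223. 219.] [188. 192.]
35 [275. 227.] [0.518 0.108 0.135] [226. 218.] [192. 192.]
42 [276. 249.] [0.518 0.095 0.129] [229. 216.] [196. 192.]
49 [276. 271.] [0.519 0.081 0.126] [232. 214.] [201. 192.]
0.0 [[727, 286], [574, 569], [778, 231], [639, 565], [718, 207], [656, 491]]
0.15 [[720, 294], [566, 569], [770, 232], [628, 565], [716, 201], [653, 489]]
0.3 [[714, 302], [558, 570], [762, 235], [616, 565], [713, 197], [648, 488]]
0.45 [[708, 311], [551, 570], [753, 241], [603, 565], [708, 194], [642, 487]]
0.6 [[702, 320], [545, 571], [743, 249], [590, 565], [703, 192], [634, 486]]
```

View pics/c9.png

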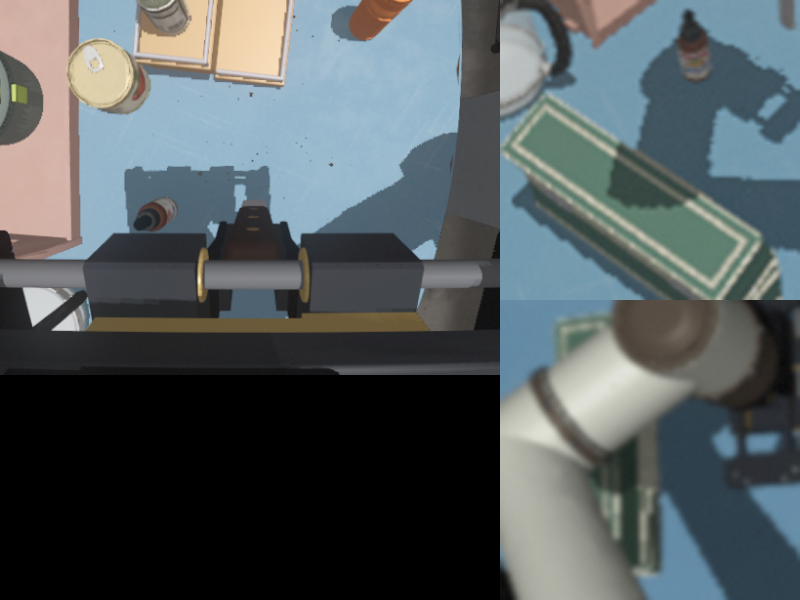

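```bash
python3 - <<'E'
from h import *
s=r.sense(); 
R2=tilt(Ro.from_euler('z',-7.1,degrees=True).as_matrix()@R_G,-28); print(R2@GK,GK)
G=np.array([.45,.045,.007]); p3=G-R2@GK; print(p3)
p2=p3+[0,0,.08]; plan(p2,R2); plan(p3+[0,0,.001],R2,p2,R2,vmax=.016)
E
```

```text
[-0.00537979  0.00890294 -0.01349243] [0.00390502 0.00494324 0.01582716]
[0.45537979 0.03609706 0.02049243]
rows 9 [-0.0004, -0.1128, 0.0001] [0.0082, 0.0079, 0.0164]
rows 5 [0.0, 0.0, 0.0] [0.0117, -0.0, 0.0106]
```

Call:
drive_tool(
  steps=[0, -0.1128, 0, 0.0082, 0.0079, 0.0164, 0, 0, -0.1128, 0, 0.0082, 0.0079, 0.0164, 0, 0, -0.1128, 0, 0.0082, 0.0079, 0.0164, 0, 0, -0.1128, 0, 0.0082, 0.0079, 0.0164, 0, 0, -0.1128, 0, 0.0082, 0.0079, 0.0164, 0, 0, -0.1128, 0, 0.0082, 0.0079, 0.0164, 0, 0, -0.1128, 0, 0.0082, 0.0079, 0.0164, 0, 0, -0.1128, 0, 0.0082, 0.0079, 0.0164, 0, 0, -0.1128, 0, 0.0082, 0.0079, 0.0164, 0, 0, 0, 0, 0, 0, 0, 0],
)

```text
time_s: 11.12
tcp_pos: [0.4526, 0.0341, 0.0937]
ee_rot: [[0.018, -0.999, -0.042], [-0.666, -0.043, 0.745], [-0.746, 0.014, -0.666]]
wrist_force: [-0.6, 0.6, -1.8]
gripper_width: 0.224
gripper_force: 30.0
```

Call:
drive_tool(
  steps=[0, 0, 0, 0.0112, 0, 0.0101, 0, 0, 0, 0, 0.0112, 0, 0.0101, 0, 0, 0, 0, 0.0112, 0, 0.0101, 0, 0, 0, 0, 0.0112, 0, 0.0101, 0, 0, 0, 0, 0.0075, 0, 0.0067, 0, 0, 0, 0, 0, 0, 0, 0],
)

```text
time_s: 11.62
tcp_pos: [0.4553, 0.0359, 0.0289]
ee_rot: [[0.033, -0.999, -0.037], [-0.671, -0.05, 0.74], [-0.741, 0.001, -0.671]]
wrist_force: [1.2, -0.5, 1.6]
gripper_width: 0.22
gripper_force: 30.0
```

```bash
python3 - <<'E'
from h import *
s=st(); w,P=cap('wrist','w10.png')
for p in range(0,50,7): print(p,np.round(proj(P,knife(s,p,-.095,.005))),np.round(knife(s,p,.085),3))
# knife handle end in wrist: brown pixels between fingers
h=cv2.cvtColor(w,cv2.COLOR_BGR2HSV); 
for v in range(100,240,8): print(v,w[v,262].tolist(),end=' ')
E
```

```text
t 11.62 tcp [0.4553 0.0359 0.0289] w 0.22 gf 30.0 F [ 1.2 -0.5  1.6]
[[0.033, -0.999, -0.037], [-0.671, -0.05, 0.74], [-0.741, 0.001, -0.671]]
0 [273. 144.] [0.445 0.149 0.07 ]
7 [273. 155.] [0.444 0.155 0.057]
14 [274. 169.] [0.444 0.159 0.044]
21 [274. 186.] [0.444 0.162 0.029]
28 [275. 205.] [0.444 0.163 0.015]
35 [275. 226.] [0.444 0.162 0.001]
42 [275. 248.] [ 0.444  0.159 -0.014]
49 [275. 270.] [ 0.444  0.155 -0.027]
100 [140, 125, 102] 108 [139, 124, 102] 116 [142, 127, 104] 124 [140, 124, 102] 132 [140, 124, 101] 140 [140, 126, 103] 148 [142, 126, 103] 156 [141, 126, 105] 164 [140, 125, 102] 172 [140, 125, 102] 180 [50, 52, 63] 188 [51, 55, 67] 196 [51, 56, 69] 204 [50, 56, 70] 212 [48, 52, 66] 220 [48, 50, 63] 228 [92, 137, 164] 236 [48, 50, 63]
```

Call:
drive_tool(
  steps=[0, 0, 0, 0.0022, 0, 0.002, 0, 0, 0, 0, 0.0022, 0, 0.002, 0, 0, 0, 0, 0, 0, 0, 0],
)

```text
time_s: 11.92
tcp_pos: [0.4555, 0.0351, 0.0245]
ee_rot: [[0.034, -0.999, -0.035], [-0.669, -0.049, 0.741], [-0.742, -0.002, -0.67]]
wrist_force: [0.6, -1.4, 4.9]
gripper_width: 0.222
gripper_force: 30.0
```

```bash
python3 - <<'E'
from h import *
s=st(); w,P=cap('wrist','w11.png')
for v in range(100,190,6): print(v,w[v,262].tolist(),end=' ')
a,Q=cap('scene','s11.png')
h=cv2.cvtColor(a,cv2.COLOR_BGR2HSV); 
for p in (7,14,21,28): print(proj(Q,knife(s,p,.085)),proj(Q,knife(s,p,0)))
E
```

```text
t 11.92 tcp [0.4555 0.0351 0.0245] w 0.222 gf 30.0 F [ 0.6 -1.4  4.9]
[[0.034, -0.999, -0.035], [-0.669, -0.049, 0.741], [-0.742, -0.002, -0.67]]
100 [140, 124, 101] 106 [142, 126, 103] 112 [143, 128, 104] 118 [141, 125, 102] 124 [140, 126, 102] 130 [141, 126, 103] 136 [140, 124, 101] 142 [140, 124, 101] 148 [140, 125, 101] 154 [140, 125, 102] 160 [141, 125, 103] 166 [141, 127, 106] 172 [117, 106, 90] 178 [51, 53, 66] 184 [50, 53, 68] [234.90133253 256.48052187] [251.1692224  245.07614617]
[234.18509319 260.0870676 ] [250.95012671 246.05372102]
[233.84309095 263.33801873] [250.82398013 246.95073777]
[233.87276359 266.18364887] [250.79218936 247.75361594]
```

Call:
drive_tool(
  steps=[0, 0, 0, 0, 0, 0, 0.3, 0, 0, 0, 0, 0, 0, 0.45, 0, 0, 0, 0, 0, 0, 0.45, 0, 0, 0, 0, 0, 0, 0.45, 0, 0, 0, 0, 0, -0.015, 0.45, 0, 0, 0, 0, 0, -0.025, 0.45, 0, 0, 0, 0, 0, -0.03, 0.45, 0, 0, 0, 0, 0, -0.035, 0.45, 0, 0, 0, 0, 0, -0.035, 0, 0, 0, 0, 0, 0, 0, 0],
)

```text
time_s: 12.85
tcp_pos: [0.4621, -0.0742, 0.1213]
ee_rot: [[0.037, -0.999, -0.028], [-0.675, -0.046, 0.736], [-0.737, -0.008, -0.676]]
wrist_force: [0.5, -0.3, -0.8]
gripper_width: 0.368
gripper_force: 0.0
```

```bash
python3 - <<'E'
from h import *
s=st(); a,Q=cap('scene','s12.png'); t,T=cap('top','t12.png'); w,P=cap('wrist','w12.png')
# brown handle + bright blade masks in scene region
def blobs(im,m,n):
    c,_=cv2.findContours(m.astype(np.uint8)*255,cv2.RETR_EXTERNAL,cv2.CHAIN_APPROX_NONE)
    for k in sorted(c,key=cv2.contourArea)[-n:]:
        if cv2.contourArea(k)>8: print(cv2.contourArea(k),[np.round(q,1) for q in cv2.minAreaRect(k)])
for im,p,nm in((a,Q,'s'),(t,T,'t'),(w,P,'w')):
    b=im.astype(int); steel=(b.min(2)>120)&(b.max(2)-b.min(2)<40)
    brown=(b[...,2]>b[...,0]+8)&(b.max(2)<110)
    print(nm,'pred',[np.round(proj(p,X)) for X in((.444,.16,.008),(.446,.078,.01),(.452,-.017,.01))]); print('steel');blobs(im,steel,6);print('brown');blobs(im,brown,6)
E
```

```text
t 12.85 tcp [ 0.4621 -0.0742  0.1213] w 0.368 gf 0.0 F [ 0.5 -0.3 -0.8]
[[0.037, -0.999, -0.028], [-0.675, -0.046, 0.736], [-0.737, -0.008, -0.676]]
s pred [array([234., 266.]), array([251., 249.]), array([268., 229.])]
steel
553.5 [array([254.5,  27.6]), array([21.6, 58.2]), np.float64(7.6)]
870.0 [array([279. ,  66.5]), array([51., 36.]), np.float64(90.0)]
961.5 [array([136.4, 221.7]), array([33.3, 39. ]), np.float64(81.6)]
2435.5 [array([183.2, 264.1]), array([90.3, 29.4]), np.float64(35.4)]
4017.5 [array([362.6,  46.1]), array([ 53.5, 109. ]), np.float64(70.5)]
13982.0 [array([364.8, 242.5]), array([307.2, 147. ]), np.float64(71.4)]
brown
1197.0 [array([106.7, 141.7]), array([34.3, 49.7]), np.float64(64.0)]
1242.5 [array([313.7,  69.5]), array([34.6, 50.4]), np.float64(6.5)]
2531.5 [array([87.2, 28.8]), array([ 31.4, 177.2]), np.float64(72.3)]
3830.5 [array([422.2, 221.9]), array([123.4, 121.1]), np.float64(43.4)]
4457.5 [array([433.1,  60.7]), array([ 95.4, 195.6]), np.float64(60.2)]
4835.5 [array([69.2, 76.9]), array([75.6, 88.2]), np.float64(67.5)]
t pred [array([181., 220.]),
[... 1087 characters left out ...]
.float64(15.3)]
1278.0 [array([467.5, 316.5]), array([43., 53.]), np.float64(90.0)]
1825.0 [array([ 30.5, 230.5]), array([61., 69.]), np.float64(0.0)]
3153.5 [array([115.1, 107.5]), array([107.7, 246. ]), np.float64(57.1)]
6108.0 [array([464.1, 217.3]), array([94.8, 95.5]), np.float64(88.9)]
brown
13.0 [array([116., 332.]), array([32., 14.]), np.float64(0.0)]
32.5 [array([195.2, 281. ]), array([14.6, 56.2]), np.float64(1.7)]
38.0 [array([322.8, 281. ]), array([56.2, 14.7]), np.float64(88.2)]
42.0 [array([ 56.6, 299. ]), array([ 6.6, 11.7]), np.float64(82.9)]
54.5 [array([412.8, 231.4]), array([22.8,  5.7]), np.float64(71.6)]
164.0 [array([ 77.7, 207.4]), array([35.2, 53.9]), np.float64(6.9)]
```

```bash
cat > arc2.py <<'E'
from h import *
H=np.array([.507,.313,.058]); ax=np.cross([0,0,1],TX)
R=tilt(Rdown(-87.2),-60)
def pose(th):
    rad=.074+.005*np.clip((th-.3)/.7,0,1)
    C=H+Ro.from_rotvec(ax*th).apply(-TX*rad+np.array([0,0,-.001 if th<.31 else .003]))
    return C-R@[-.0095,0,.019]
if __name__=='__main__':
    s=st(); p0=pose(.22); pre=p0-.055*TX; print(p0,pre)
    plan(pre,R,vmax=.03); plan(p0,R,pre,R,vmax=.009)
    ths=[.22,.4,.5,.6,.7,.8,.9,1.,1.1,1.2,1.3,1.4,1.5,1.6]
    for a,b in zip(ths,ths[1:]): print(b,np.round(R.T@(pose(b)-pose(a)),4).tolist(),np.round(pose(b),3))
E
python3 arc2.py
```

```text
t 13.0 tcp [ 0.4594 -0.0689  0.1176] w 0.246 gf 0.0 F [ 0.4  0.6 -1.1]
[[0.031, -0.999, -0.035], [-0.669, -0.047, 0.741], [-0.742, 0.0, -0.67]]
[0.51157425 0.21947267 0.07444585] [0.51426099 0.16453833 0.07444585]
rows 9 [-0.0002, -0.0234, -0.0002] [-0.0115, -0.0073, 0.0234]
rows 7 [0.0, 0.0, 0.0] [-0.0039, -0.0, 0.0068]
0.4 [-0.0168, -0.0, -0.0042] [0.511 0.224 0.091]
0.5 [-0.0075, 0.0, -0.001] [0.511 0.227 0.098]
0.6 [-0.0076, -0.0, -0.0002] [0.511 0.231 0.105]
0.7 [-0.0076, 0.0, 0.0006] [0.511 0.235 0.111]
0.8 [-0.0076, -0.0, 0.0013] [0.511 0.24  0.117]
0.9 [-0.0075, 0.0, 0.0021] [0.51  0.246 0.122]
1.0 [-0.0073, 0.0, 0.0029] [0.51  0.252 0.127]
1.1 [-0.0067, -0.0, 0.0042] [0.51  0.259 0.131]
1.2 [-0.0062, 0.0, 0.0049] [0.509 0.266 0.134]
1.3 [-0.0057, -0.0, 0.0055] [0.509 0.274 0.136]
1.4 [-0.0051, -0.0, 0.006] [0.509 0.281 0.138]
1.5 [-0.0045, -0.0, 0.0065] [0.508 0.289 0.138]
1.6 [-0.0038, 0.0, 0.0069] [0.508 0.297 0.138]
```

Call:
drive_tool(
  steps=[0, -0.0234, 0, -0.0115, -0.0073, 0.0234, 0, 0, -0.0234, 0, -0.0115, -0.0073, 0.0234, 0, 0, -0.0234, 0, -0.0115, -0.0073, 0.0234, 0, 0, -0.0234, 0, -0.0115, -0.0073, 0.0234, 0, 0, -0.0234, 0, -0.0115, -0.0073, 0.0234, 0, 0, -0.0234, 0, -0.0115, -0.0073, 0.0234, 0, 0, -0.0234, 0, -0.0115, -0.0073, 0.0234, 0, 0, -0.0234, 0, -0.0115, -0.0073, 0.0234, 0, 0, -0.0234, 0, -0.0115, -0.0073, 0.0234, 0, 0, 0, 0, 0, 0, 0, 0],
)

```text
time_s: 13.83
tcp_pos: [0.5128, 0.169, 0.0727]
ee_rot: [[0.021, -0.999, -0.047], [-0.497, -0.051, 0.866], [-0.867, 0.005, -0.497]]
wrist_force: [-0.2, -0.5, 0.2]
gripper_width: 0.004
gripper_force: 0.0
```

```bash
python3 - <<'E'
from arc2 import *
s=st(); plan(pose(.22),R,vmax=.009)
E
```

```text
t 13.83 tcp [0.5128 0.169  0.0727] w 0.004 gf 0.0 F [-0.2 -0.5  0.2]
[[0.021, -0.999, -0.047], [-0.497, -0.051, 0.866], [-0.867, 0.005, -0.497]]
rows 6 [0.0008, 0.0005, -0.0006] [-0.0045, -0.0002, 0.0072]
```

Call:
drive_tool(
  steps=[0, 0, 0, -0.0045, 0, 0.0072, 0, 0, 0, 0, -0.0045, 0, 0.0072, 0, 0, 0, 0, -0.0045, 0, 0.0072, 0, 0, 0, 0, -0.0045, 0, 0.0072, 0, 0, 0, 0, -0.0045, 0, 0.0072, 0, 0, 0, 0, -0.0045, 0, 0.0072, 0, 0, 0, 0, 0, 0, 0, 0],
)

```text
time_s: 14.42
tcp_pos: [0.5115, 0.217, 0.0767]
ee_rot: [[0.025, -0.999, -0.042], [-0.499, -0.049, 0.865], [-0.866, -0.0, -0.5]]
wrist_force: [0.1, -0.0, 0.0]
gripper_width: 0.006
gripper_force: 0.0
```

```bash
python3 - <<'E'
from arc2 import *
s=st(); print(pose(.22))
E
```

```text
t 14.42 tcp [0.5115 0.217  0.0767] w 0.006 gf 0.0 F [ 0.1 -0.   0. ]
[[0.025, -0.999, -0.042], [-0.499, -0.049, 0.865], [-0.866, -0.0, -0.5]]
[0.51157425 0.21947267 0.07444585]
```

Call:
drive_tool(
  steps=[0, 0, 0, -0.002, 0, 0.0035, 0, 0, 0, 0, -0.0075, 0, -0.0021, 0, 0, 0, 0, -0.0075, 0, -0.0021, 0, 0, 0, 0, -0.0075, 0, -0.001, 0, 0, 0, 0, -0.0076, 0, -0.0002, 0, 0, 0, 0, -0.0076, 0, 0.0006, 0, 0, 0, 0, -0.0076, 0, 0.0013, 0],
)

```text
time_s: 15.0
tcp_pos: [0.5108, 0.239, 0.1179]
ee_rot: [[0.024, -0.999, -0.041], [-0.5, -0.048, 0.865], [-0.865, -0.0, -0.501]]
wrist_force: [-0.4, -2.2, -2.4]
gripper_width: 0.007
gripper_force: 1.4
```

```bash
cat > lid.py <<'E'
from h import *
def lid(save=None):
    a,Q=cap('scene',save); P=Q
    b=a.astype(int); g=((b[...,1]>b[...,2]+12)&(b[...,1]>b[...,0]-2)).astype(np.uint8)
    c,_=cv2.findContours(g[190:330,120:270],cv2.RETR_EXTERNAL,cv2.CHAIN_APPROX_NONE); k=max(c,key=cv2.contourArea)
    h=k[:,0]+[120,190]; print('green area',cv2.contourArea(k),'right',h[h[:,0].argmax()],'bottom',h[h[:,1].argmax()],'left',h[h[:,0].argmin()])
    H=np.array([.507,.313,.058]);ax=np.cross([0,0,1],TX); e=-np.array([TX[1],-TX[0],0])
    for th in np.arange(0,2.1,.25):
        q=[proj(Q,H+Ro.from_rotvec(ax*th).apply(TX*u+np.array([0,0,v]))+e*y) for u,v,y in((-.07,.057,.135),(-.002,.057,.135),(-.07,.057,-.135),(-.002,.057,-.135))]
        q=np.array(q); print(round(th,2),'right',np.round(q[q[:,0].argmax()]),'bot',np.round(q[q[:,1].argmax()]),'left',np.round(q[q[:,0].argmin()]))
E
python3 - <<'E'
from lid import *
st(); lid('s14.png')
E
```

```text
t 15.0 tcp [0.5108 0.239  0.1179] w 0.007 gf 1.4 F [-0.4 -2.2 -2.4]
[[0.024, -0.999, -0.041], [-0.5, -0.048, 0.865], [-0.865, -0.0, -0.501]]
green area 1988.5 right [215 288] bottom [205 310] left [135 255]
0.0 right [233. 277.] bot [216. 295.] left [144. 244.]
0.25 right [228. 278.] bot [212. 300.] left [141. 248.]
0.5 right [223. 281.] bot [209. 305.] left [137. 252.]
0.75 right [217. 286.] bot [206. 310.] left [135. 256.]
1.0 right [211. 292.] bot [204. 314.] left [133. 260.]
1.25 right [206. 300.] bot [203. 319.] left [132. 265.]
1.5 right [202. 322.] bot [202. 322.] left [128. 253.]
1.75 right [203. 324.] bot [203. 324.] left [125. 260.]
2.0 right [204. 326.] bot [204. 326.] left [123. 267.]
```

Call:
drive_tool(
  steps=[0, 0, 0, -0.0075, 0, 0.0021, 0, 0, 0, 0, -0.0073, 0, 0.0029, 0, 0, 0, 0, -0.0067, 0, 0.0042, 0, 0, 0, 0, -0.0062, 0, 0.0049, 0, 0, 0, 0, -0.0057, 0, 0.0055, 0, 0, 0, 0, -0.0051, 0, 0.006, 0, 0, 0, 0, -0.0045, 0, 0.0065, 0, 0, 0, 0, -0.0038, 0, 0.0069, 0, 0, 0, 0, -0.003, 0, 0.0065, 0, 0, 0, 0, 0, 0, 0, 0],
)

```text
time_s: 15.88
tcp_pos: [0.5069, 0.3049, 0.1369]
ee_rot: [[0.023, -0.999, -0.043], [-0.499, -0.049, 0.865], [-0.866, 0.002, -0.5]]
wrist_force: [0.1, -0.2, -0.1]
gripper_width: 0.009
gripper_force: 0.0
```

```bash
python3 - <<'E'
from lid import *
st(); lid('s15.png')
E
```

```text
t 15.88 tcp [0.5069 0.3049 0.1369] w 0.009 gf 0.0 F [ 0.1 -0.2 -0.1]
[[0.023, -0.999, -0.043], [-0.499, -0.049, 0.865], [-0.866, 0.002, -0.5]]
green area 1931.5 right [233 298] bottom [203 322] left [125 261]
0.0 right [233. 277.] bot [216. 295.] left [144. 244.]
0.25 right [228. 278.] bot [212. 300.] left [141. 248.]
0.5 right [223. 281.] bot [209. 305.] left [137. 252.]
0.75 right [217. 286.] bot [206. 310.] left [135. 256.]
1.0 right [211. 292.] bot [204. 314.] left [133. 260.]
1.25 right [206. 300.] bot [203. 319.] left [132. 265.]
1.5 right [202. 322.] bot [202. 322.] left [128. 253.]
1.75 right [203. 324.] bot [203. 324.] left [125. 260.]
2.0 right [204. 326.] bot [204. 326.] left [123. 267.]
```

```bash
python3 - <<'E'
from arc2 import *
s=r.sense(); print(np.round(s['joints'],1)); p=np.array(s['tcp_pos'])
R0=np.array(s['ee_rot']); p1=p-.08*TX+[0,0,.03]; plan(p1,R0,vmax=.03)
p2=[.46,.10,.30]
for a in(2.8,-177.2): plan(p2,Rdown(a),p1,R0)
plan(p2,Rdown(-87),p1,R0)
E
```

```text
[ 12.2  29.   -8.1 -69.8 -65.6  30.1]
rows 3 [0.0, 0.0, 0.0] [0.0047, 0.0, -0.0281]
rows 16 [-0.0509, 0.051, -0.0883] [-0.002, 0.0058, -0.0102]
rows 16 [0.051, 0.0508, 0.0882] [0.0031, -0.0001, -0.0124]
rows 10 [-0.0, 0.1046, -0.0004] [0.0031, 0.0057, -0.0186]
```

Call:
drive_tool(
  steps=[0, 0, 0, 0.0047, 0, -0.0281, 0, 0, 0, 0, 0.0047, 0, -0.0281, 0, 0, 0, 0, 0.0047, 0, -0.0281, 0, -0.0509, 0.051, -0.0883, -0.002, 0.0058, -0.0102, 0.9, -0.0509, 0.051, -0.0883, -0.002, 0.0058, -0.0102, 0.9, -0.0509, 0.051, -0.0883, -0.002, 0.0058, -0.0102, 0.9, -0.0509, 0.051, -0.0883, -0.002, 0.0058, -0.0102, 0.9, -0.0509, 0.051, -0.0883, -0.002, 0.0058, -0.0102, 0.9, -0.0509, 0.051, -0.0883, -0.002, 0.0058, -0.0102, 0.9, -0.0509, 0.051, -0.0883, -0.002, 0.0058, -0.0102, 0.9],
)

```text
time_s: 16.77
tcp_pos: [0.481, 0.1644, 0.2184]
ee_rot: [[0.644, -0.726, -0.242], [-0.536, -0.653, 0.535], [-0.546, -0.215, -0.809]]
wrist_force: [-0.0, 0.9, -1.3]
gripper_width: 0.452
gripper_force: 0.0
```

Call:
drive_tool(
  steps=[-0.0509, 0.051, -0.0883, -0.002, 0.0058, -0.0102, 0.9, -0.0509, 0.051, -0.0883, -0.002, 0.0058, -0.0102, 0.9, -0.0509, 0.051, -0.0883, -0.002, 0.0058, -0.0102, 0.9, -0.0509, 0.051, -0.0883, -0.002, 0.0058, -0.0102, 0.9, -0.0509, 0.051, -0.0883, -0.002, 0.0058, -0.0102, 0.9, -0.0509, 0.051, -0.0883, -0.002, 0.0058, -0.0102, 0.9, -0.0509, 0.051, -0.0883, -0.002, 0.0058, -0.0102, 0.9, -0.0509, 0.051, -0.0883, -0.002, 0.0058, -0.0102, 0.9, -0.0509, 0.051, -0.0883, -0.002, 0.0058, -0.0102, 0.9, 0, 0, 0, 0, 0, 0, 0.9],
)

```text
time_s: 17.6
tcp_pos: [0.46, 0.0992, 0.3015]
ee_rot: [[0.999, 0.052, 0.004], [0.052, -0.999, -0.001], [0.004, 0.001, -1.0]]
wrist_force: [-0.1, -0.4, 0.1]
gripper_width: 0.9
gripper_force: 0.0
```

```bash
python3 - <<'E'
from lid import *
s=st(); print(np.round(s['joints'],1)); lid('s16.png'); t,T=cap('top','t16.png'); w,W=cap('wrist','w16.png'); a=cv2.imread('pics/s16.png'); S=r.camera_params('scene')
C=np.array([.507,.277,0]); L=np.array([TX[1],-TX[0],0]) # toward +x along tin
for k in(-2,-1,0,1,2):
    X=C+L*.052*k+[0,0,.109]
    for n,im,p in(('t',t,T),('s',a,S),('w',w,W)):
        u,v=proj(p,X).round().astype(int)
        print(k,n,(u,v),im[max(v-1,0):v+2,u-1:u+2].reshape(-1,3).mean(0).round() if 0<=u<511 and 0<=v<383 else None,end=' | ')
    print()
cv2.imwrite('pics/c16.png',np.hstack([cv2.resize(t[140:260,90:210],(400,400)),cv2.resize(w,(400,300))[:300] if 0 else cv2.copyMakeBorder(cv2.resize(w,(400,300)),0,100,0,0,cv2.BORDER_CONSTANT)]))
E
```

```text
t 17.6 tcp [0.46   0.0992 0.3015] w 0.9 gf 0.0 F [-0.1 -0.4  0.1]
[[0.999, 0.052, 0.004], [0.052, -0.999, -0.001], [0.004, 0.001, -1.0]]
[ 32.1   4.2 -14.5   0.2 -71.1  60.8]
green area 1893.5 right [232 298] bottom [195 324] left [123 268]
0.0 right [233. 277.] bot [216. 295.] left [144. 244.]
0.25 right [228. 278.] bot [212. 300.] left [141. 248.]
0.5 right [223. 281.] bot [209. 305.] left [137. 252.]
0.75 right [217. 286.] bot [206. 310.] left [135. 256.]
1.0 right [211. 292.] bot [204. 314.] left [133. 260.]
1.25 right [206. 300.] bot [203. 319.] left [132. 265.]
1.5 right [202. 322.] bot [202. 322.] left [128. 253.]
1.75 right [203. 324.] bot [203. 324.] left [125. 260.]
2.0 right [204. 326.] bot [204. 326.] left [123. 267.]
-2 t (np.int64(141), np.int64(230)) [117. 144. 190.] | -2 s (np.int64(216), np.int64(281)) [130. 154. 198.] | -2 w (np.int64(101), np.int64(219)) [180. 207. 239.] | 
-1 t (np.int64(140), np.int64(214)) [166. 176. 175.] | -1 s (np.int64(201), np.int64(271)) [46. 56. 52.] | -1 w (np.int64(95), np.int64(173)) [49. 66. 67.] | 
0 t (np.int64(140), np.int64(197)) [205. 217. 215.] | 0 s (np.int64(187), np.int64(261)) [ 62.  77. 181.] | 0 w (np.int64(87), np.int64(124)) [ 78.  89. 220.] | 
1 t (np.int64(140), np.int64(182)) [129. 140. 139.] | 1 s (np.int64(174), np.int64(252)) [ 85. 109. 157.] | 1 w (np.int64(80), np.int64(70)) [ 78.  90. 214.] | 
2 t (np.int64(140), np.int64(166)) [53. 55. 93.] | 2 s (np.int64(161), np.int64(243)) [ 78.  84. 126.] | 2 w (np.int64(73), np.int64(12)) [ 79.  91. 151.] |
```

View pics/c16.png

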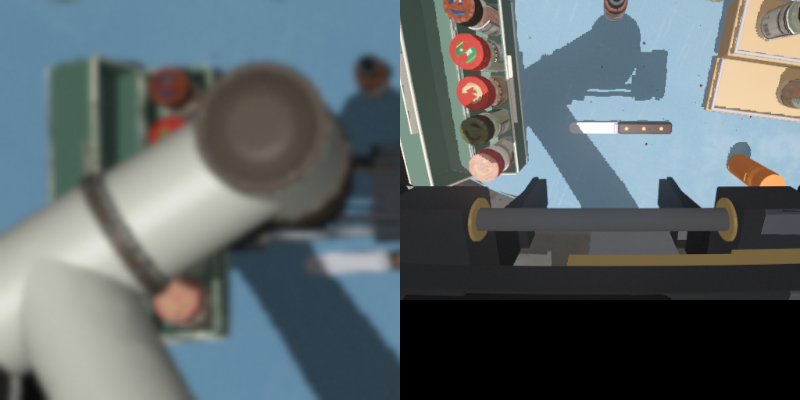

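```bash
python3 - <<'E'
from h import *
w=cv2.imread('pics/w16.png'); W=r.camera_params('wrist'); a=cv2.imread('pics/s16.png');S=r.camera_params('scene')
C=np.array([.507,.277,0]); L=np.array([TX[1],-TX[0],0])
for k in(-2,-1,0,1,2):
    X=C+L*.052*k
    for n,im,p in(('w',w,W),('s',a,S)):
        o=-np.array(p['extrinsics'])[:3,:3].T@np.array(p['extrinsics'])[:3,3]; d=(o-X)[:2]; az=np.arctan2(d[1],d[0])
        def samp(rr,z,angs):
            out=[]
            for g in angs:
                u,v=proj(p,X+[rr*np.cos(g),rr*np.sin(g),z]).round().astype(int)
                if 0<=u<512 and 0<=v<384: out.append(im[v,u])
            return np.median(out,0).round() if out else None
        print(k,n,'top ring',samp(.018,.109,np.linspace(0,6.2,24)),'side',samp(.0225,.098,az+np.linspace(-.8,.8,9)),'glass',samp(.0225,.07,az+np.linspace(-.6,.6,9)))
# cap centre by saturation/brightness: connected non-green patch? print a refined blob for reds
h=cv2.cvtColor(w,cv2.COLOR_BGR2HSV); m=(((h[...,0]<12)|(h[...,0]>168))&(h[...,1]>110)&(h[...,2]>120)).astype(np.uint8)
c,_=cv2.findContours(m[:,:200],cv2.RETR_EXTERNAL,cv2.CHAIN_APPROX_NONE)
for k in c:
    if cv2.contourArea(k)>100: print(cv2.contourArea(k),cv2.boundingRect(k))
print(w[190:240:6,85:135:6].tolist())
E
```

```text
-2 w top ring [173. 192. 226.] side [106. 117. 147.] glass [126. 135. 147.]
-2 s top ring [108. 130. 172.] side [ 94. 103. 126.] glass [ 89. 104. 107.]
-1 w top ring [52. 73. 70.] side [40. 45. 54.] glass [100. 118. 117.]
-1 s top ring [58. 70. 63.] side [49. 52. 52.] glass [ 93. 112. 109.]
0 w top ring [136. 152. 176.] side [ 47.  52. 127.] glass [100. 117. 150.]
0 s top ring [ 51.  57. 164.] side [ 49.  52. 111.] glass [54. 63. 85.]
1 w top ring [ 84.  93. 206.] side [ 53.  58. 136.] glass [ 99. 117. 120.]
1 s top ring [ 56.  64. 181.] side [ 49.  52. 121.] glass [ 90. 108. 118.]
2 w top ring [ 77.  97. 124.] side [35. 39. 47.] glass [105. 111. 136.]
2 s top ring [ 74.  85. 126.] side [53. 53. 60.] glass [ 98. 106. 139.]
1351.5 (72, 97, 42, 43)
1669.0 (63, 42, 52, 49)
772.0 (55, 0, 41, 29)
[[[138, 153, 128], [168, 168, 173], [68, 77, 70], [70, 78, 72], [99, 104, 115], [108, 117, 137], [141, 149, 155], [141, 151, 156], [92, 106, 121]], [[138, 153, 128], [180, 193, 197], [60, 68, 95], [85, 95, 134], [69, 75, 123], [51, 55, 110], [51, 55, 110], [84, 90, 122], [143, 152, 157]], [[138, 
[... 339 characters left out ...]
 239], [173, 191, 237], [173, 190, 237], [173, 205, 237], [169, 186, 236], [58, 60, 108], [107, 110, 150]], [[79, 88, 79], [171, 187, 234], [177, 199, 237], [182, 201, 240], [173, 191, 237], [167, 202, 232], [180, 196, 239], [58, 59, 115], [101, 110, 96]], [[77, 86, 78], [155, 166, 171], [180, 195, 237], [176, 193, 238], [168, 189, 233], [165, 181, 230], [164, 179, 234], [213, 193, 162], [213, 191, 159]], [[82, 82, 88], [83, 81, 87], [194, 175, 147], [166, 163, 171], [193, 192, 210], [206, 192, 185], [214, 194, 163], [214, 194, 162], [213, 192, 160]], [[58, 57, 63], [61, 59, 67], [61, 62, 67], [69, 71, 79], [168, 152, 128], [214, 195, 164], [213, 193, 162], [215, 196, 165], [214, 194, 163]]]
```

```bash
python3 - <<'E'
from h import *
t=cv2.imread('pics/t0.png');a=cv2.imread('pics/s0.png');w=cv2.imread('pics/w16.png');T=r.camera_params('top');S=r.camera_params('scene');W=r.camera_params('wrist')
RC=np.array([.5628,-.225,0]); RY=np.array([.0610,.998,0]); RX=np.array([.998,-.061,0])
def red(im): h=cv2.cvtColor(im,cv2.COLOR_BGR2HSV); return (((h[...,0]<10)|(h[...,0]>170))&(h[...,1]>130)&(h[...,2]>70))
def blk(im): return (im.max(2)<95)
def tri(l):
    A=np.zeros((3,3));b=np.zeros(3)
    for o,d in l:
        d=d/np.linalg.norm(d);M=np.eye(3)-np.outer(d,d);A+=M;b+=M@o
    return np.linalg.solve(A,b)
for nm,mk,g in(('red',red,np.array([.525,-.204,.12])),('blk',blk,np.array([.614,-.131,.15]))):
    l=[]
    for n,im,p in(('t',t,T),('s',a,S),('w',w,W)):
        u,v=proj(p,g).round().astype(int)
        if not(25<u<487 and 25<v<359): print(n,'out',u,v); continue
        m=np.zeros(im.shape[:2],np.uint8); m[v-25:v+25,u-25:u+25]=mk(im)[v-25:v+25,u-25:u+25]
        c,_=cv2.findContours(m,cv2.RETR_EXTERNAL,cv2.CHAIN_APPROX_NONE); k=max(c,key=cv2.contourArea); x,y,ww,hh=cv2.boundingRect(k)
        print(nm,n,'pred',(u,v),'bbox',(x,y,ww,hh),cv2.contourArea(k)); q=(x+ww/2-.5,y+hh/2-.5)
        l.append(ray(p,*q))
        # top-face centre: bbox centre horizontally, top width/… use plane at cap mid
        print('   on plane mid cap',np.round(onz(p,*q,g[2]-.002),4))
    X=tri(l); print(nm,np.round(X,4),'rack y,x',(X-RC)@RY,(X-RC)@RX)
E
```

```text
red t pred (np.int64(290), np.int64(190)) bbox (284, 182, 14, 15) 150.0
   on plane mid cap [ 0.528  -0.2048  0.118 ]
red s pred (np.int64(286), np.int64(166)) bbox (280, 161, 12, 12) 104.0
   on plane mid cap [ 0.5257 -0.2028  0.118 ]
w out 561 130
red [ 0.528  -0.2053  0.1151] rack y,x 0.017495279412173645 -0.035895386160838975
blk t pred (np.int64(267), np.int64(161)) bbox (262, 153, 11, 17) 134.5
   on plane mid cap [ 0.6135 -0.1297  0.148 ]
blk s pred (np.int64(252), np.int64(159)) bbox (245, 152, 12, 14) 90.0
   on plane mid cap [ 0.6235 -0.1319  0.148 ]
w out 540 22
blk [ 0.6151 -0.1276  0.1543] rack y,x 0.10044381687059564 0.04626952028840022
```

```bash
cat >> h.py <<'E'
TC=np.array([.507,.277,0]); TL=np.array([TX[1],-TX[0],0])
def jar(k): return TC+TL*.052*k
RT=Rdown(2.8); RR=Rdown(-93.5)
RY=np.array([.061,.998,0])
def low(d): return np.array([.5265,-.204,0])+d*RY   # d from red_home along row
def up(d): return np.array([.615,-.130,0])+d*RY
E
python3 - <<'E'
from h import *
W=r.camera_params('wrist')
for k,b in((0,(72,97,42,43)),(1,(63,42,52,49))):
    q=onz(W,b[0]+b[2]/2-.5,b[1]+b[3]/2-.5,.098); print(k,np.round(q,4),jar(k))
p=jar(1)+[0,0,.2]; plan(p,RT,vmax=.035); plan(p-[0,0,.102],RT,p,RT,vmax=.026)
E
```

```text
0 [0.5126 0.2764 0.098 ] [0.507 0.277 0.   ]
1 [0.5642 0.2759 0.098 ] [0.55893792 0.27954019 0.        ]
rows 7 [-0.0002, 0.0002, -0.0004] [0.0152, -0.025, 0.0142]
rows 4 [0.0, 0.0, 0.0] [0.0, -0.0, 0.0255]
```

Call:
drive_tool(
  steps=[0, 0, 0, 0.0157, -0.025, 0.0142, 0.9, 0, 0, 0, 0.0157, -0.025, 0.0142, 0.9, 0, 0, 0, 0.0157, -0.025, 0.0142, 0.9, 0, 0, 0, 0.0157, -0.025, 0.0142, 0.9, 0, 0, 0, 0.0157, -0.025, 0.0142, 0.8, 0, 0, 0, 0.0157, -0.025, 0.0142, 0.8, 0, 0, 0, 0.0157, -0.025, 0.0142, 0.8, 0, 0, 0, 0, 0, 0, 0.8],
)

```text
time_s: 18.42
tcp_pos: [0.5635, 0.2819, 0.194]
ee_rot: [[0.999, 0.047, -0.007], [0.047, -0.999, -0.003], [-0.007, 0.003, -1.0]]
wrist_force: [0.1, -0.3, -0.9]
gripper_width: 0.807
gripper_force: 0.0
```

```bash
sed -i 's/TC=np.array(\[.507/TC=np.array([.5105/' h.py; python3 - <<'E'
from h import *
s=st(); plan(jar(1)+[0,0,.098],RT,vmax=.026)
w,W=cap('wrist','w17.png')
h=cv2.cvtColor(w,cv2.COLOR_BGR2HSV); m=(((h[...,0]<12)|(h[...,0]>168))&(h[...,1]>110)&(h[...,2]>100)).astype(np.uint8)
c,_=cv2.findContours(m,cv2.RETR_EXTERNAL,cv2.CHAIN_APPROX_NONE)
for k in c:
    if cv2.contourArea(k)>200: b=cv2.boundingRect(k); print(b, np.round(onz(W,b[0]+b[2]/2-.5,b[1]+b[3]/2-.5,.105),4))
for k in range(-2,3): print(k,np.round(proj(W,jar(k)+[0,0,.109])))
E
```

```text
t 18.42 tcp [0.5635 0.2819 0.194 ] w 0.807 gf 0.0 F [ 0.1 -0.3 -0.9]
[[0.999, 0.047, -0.007], [0.047, -0.999, -0.003], [-0.007, 0.003, -1.0]]
rows 4 [0.0007, 0.0017, -0.0006] [-0.0002, 0.0005, 0.024]
(238, 175, 58, 92) [0.5521 0.2745 0.105 ]
(238, 112, 49, 51) [0.6154 0.281  0.105 ]
(468, 92, 34, 38) [0.6419 0.1247 0.105 ]
-2 [261. 374.]
-1 [261. 326.]
0 [261. 271.]
1 [261. 209.]
2 [260. 139.]
```

Call:
drive_tool(
  steps=[0, 0, 0, 0, 0.0005, 0.026, 0.8, 0, 0, 0, 0, 0.0005, 0.026, 0.8, 0, 0, 0, 0, 0, 0.026, 0.8, 0, 0, 0, 0, 0, 0.018, 0.8, 0, 0, 0, 0, 0, 0, 0, 0, 0, 0, 0, 0, 0, 0, 0, 0, 0, 0, 0, 0, 0, 0, 0, 0, 0, 0, 0, 0, 0, 0, 0, 0, 0, 0, 0, 0, 0, 0, 0, 0, 0, 0],
)

```text
time_s: 19.3
tcp_pos: [0.5633, 0.2786, 0.1065]
ee_rot: [[0.999, 0.048, 0.003], [0.048, -0.999, 0.001], [0.003, -0.001, -1.0]]
wrist_force: [-0.2, -1.7, 3.1]
gripper_width: 0.505
gripper_force: 30.0
```

```bash
python3 - <<'E'
from h import *
s=st(); p=np.array(s['tcp_pos']); p1=p+[0,0,.2]; plan(p1,RT,vmax=.034)
p2=low(.051)+[0,0,.30]; plan(p2,RR,p1,RT); z=.022+(p[2]-.003)
p3=low(.051)+[0,0,z+.002]; plan(p3,RR,p2,RR,vmax=.032); print(z)
E
```

```text
t 19.3 tcp [0.5633 0.2786 0.1065] w 0.505 gf 30.0 F [-0.2 -1.7  3.1]
[[0.999, 0.048, 0.003], [0.048, -0.999, 0.001], [0.003, -0.001, -1.0]]
rows 6 [-0.0002, -0.0005, -0.0002] [0.0001, -0.0, -0.0333]
rows 15 [0.0, 0.0, 0.1121] [0.0199, 0.0258, 0.0004]
rows 6 [0.0, 0.0, 0.0] [-0.0, -0.0, 0.0287]
0.1255334663843507
```

Call:
drive_tool(
  steps=[0, 0, 0, 0, 0, -0.02, 0, 0, 0, 0, 0, 0, -0.036, 0, 0, 0, 0, 0, 0, -0.036, 0, 0, 0, 0, 0, 0, -0.036, 0, 0, 0, 0, 0, 0, -0.036, 0, 0, 0, 0, 0, 0, -0.036, 0, 0, 0, 0.1121, 0.0199, 0.0258, 0.0004, 0, 0, 0, 0.1121, 0.0199, 0.0258, 0.0004, 0, 0, 0, 0.1121, 0.0199, 0.0258, 0.0004, 0, 0, 0, 0.1121, 0.0199, 0.0258, 0.0004, 0],
)

```text
time_s: 20.13
tcp_pos: [0.6289, 0.1667, 0.3029]
ee_rot: [[0.919, -0.394, 0.0], [-0.394, -0.919, 0.001], [-0.0, -0.001, -1.0]]
wrist_force: [-0.5, 0.3, -1.9]
gripper_width: 0.503
gripper_force: 30.0
```

Call:
drive_tool(
  steps=[0, 0, 0.1121, 0.0199, 0.0258, 0.0004, 0, 0, 0, 0.1121, 0.0199, 0.0258, 0.0004, 0, 0, 0, 0.1121, 0.0199, 0.0258, 0.0004, 0, 0, 0, 0.1121, 0.0199, 0.0258, 0.0004, 0, 0, 0, 0.1121, 0.0199, 0.0258, 0.0004, 0, 0, 0, 0.1121, 0.0199, 0.0258, 0.0004, 0, 0, 0, 0.1121, 0.0199, 0.0258, 0.0004, 0, 0, 0, 0.1121, 0.0199, 0.0258, 0.0004, 0, 0, 0, 0.1121, 0.0199, 0.0258, 0.0004, 0, 0, 0, 0.1121, 0.0199, 0.0258, 0.0004, 0],
)

```text
time_s: 20.97
tcp_pos: [0.5516, -0.1338, 0.2987]
ee_rot: [[0.043, -0.999, 0.0], [-0.999, -0.043, 0.001], [-0.001, -0.0, -1.0]]
wrist_force: [0.2, -0.4, -1.8]
gripper_width: 0.506
gripper_force: 30.0
```

Call:
drive_tool(
  steps=[0, 0, 0.1121, 0.0199, 0.0258, 0.0004, 0, 0, 0, 0, 0, 0, 0, 0],
)

```text
time_s: 21.13
tcp_pos: [0.5233, -0.1562, 0.2992]
ee_rot: [[-0.071, -0.997, -0.001], [-0.997, 0.071, 0.001], [-0.001, 0.001, -1.0]]
wrist_force: [-0.3, 0.5, -2.8]
gripper_width: 0.502
gripper_force: 30.1
```

```bash
cat >> h.py <<'E'
def redblob(w,x0=0,x1=512):
    h=cv2.cvtColor(w,cv2.COLOR_BGR2HSV); m=(((h[...,0]<12)|(h[...,0]>168))&(h[...,1]>120)&(h[...,2]>70)).astype(np.uint8)
    c,_=cv2.findContours(m,cv2.RETR_EXTERNAL,cv2.CHAIN_APPROX_NONE)
    return [(cv2.boundingRect(k),int(cv2.contourArea(k))) for k in c if cv2.contourArea(k)>150]
E
python3 - <<'E'
from h import *
s=st(); p3=low(.051)+[0,0,.1275]; plan(p3,RR,vmax=.032)
w,W=cap('wrist','w18.png')
for b,a in redblob(w): print(b,a,np.round(onz(W,b[0]+b[2]/2-.5,b[1]+b[3]/2-.5,.12),4))
print(proj(W,low(0)+[0,0,.128]),proj(W,up(0)+[0,0,.160]))
m=w.max(2)<80; u,v=proj(W,up(0)+[0,0,.155]).astype(int); print(u,v)
E
```

```text
t 21.13 tcp [ 0.5233 -0.1562  0.2992] w 0.502 gf 30.1 F [-0.3  0.5 -2.8]
[[-0.071, -0.997, -0.001], [-0.997, 0.071, 0.001], [-0.001, 0.001, -1.0]]
rows 6 [0.0002, 0.0001, -0.0016] [-0.0006, -0.001, 0.0286]
(233, 296, 54, 10) 289 [ 0.5345 -0.0109  0.12  ]
(215, 212, 89, 54) 3394 [ 0.5295 -0.0888  0.12  ]
(343, 138, 38, 39) 581 [ 0.42   -0.1706  0.12  ]
(226, 105, 46, 47) 1621 [ 0.5314 -0.2072  0.12  ]
(26, 46, 40, 23) 372 [ 0.7171 -0.2876  0.12  ]
[253.6258554  131.75730141] [164.89394349 221.81801446]
166 219
```

```bash
sed -i 's/\[.5265,-.204,0\]/[.5295,-.2055,0]/' h.py; python3 - <<'E'
from h import *
plan(low(.051)+[0,0,.1275],RR,vmax=.032)
E
```

```text
rows 6 [-0.0002, 0.0001, -0.0009] [-0.0001, -0.0012, 0.0286]
```

Call:
drive_tool(
  steps=[0, 0, 0, 0, -0.0014, 0.0286, 0, 0, 0, 0, 0, -0.0014, 0.0286, 0, 0, 0, 0, 0, -0.0014, 0.0286, 0, 0, 0, 0, 0, -0.0014, 0.0286, 0, 0, 0, 0, 0, -0.0014, 0.0286, 0, 0, 0, 0, 0, -0.0014, 0.0206, 0, 0, 0, 0, 0, 0, 0.004, 0, 0, 0, 0, 0, 0, 0.002, 0, 0, 0, 0, 0, 0, 0, 0],
)

```text
time_s: 21.93
tcp_pos: [0.5372, -0.1539, 0.1297]
ee_rot: [[-0.062, -0.998, 0.002], [-0.998, 0.062, -0.0], [0.0, -0.002, -1.0]]
wrist_force: [0.4, 0.6, -0.3]
gripper_width: 0.503
gripper_force: 30.1
```

```bash
python3 - <<'E'
from h import *
st(); print(low(.051))
E
```

```text
t 21.93 tcp [ 0.5372 -0.1539  0.1297] w 0.503 gf 30.1 F [ 0.4  0.6 -0.3]
[[-0.062, -0.998, 0.002], [-0.998, 0.062, -0.0], [0.0, -0.002, -1.0]]
[ 0.532611 -0.154602  0.      ]
```

Call:
drive_tool(
  steps=[0, 0, 0, 0, 0.0045, 0, 0, 0, 0, 0, 0, 0, 0.003, 0, 0, 0, 0, 0, 0, 0, 0],
)

```text
time_s: 22.18
tcp_pos: [0.5318, -0.1538, 0.1269]
ee_rot: [[-0.063, -0.998, 0.002], [-0.998, 0.063, 0.0], [-0.001, -0.002, -1.0]]
wrist_force: [-0.2, 0.3, -1.6]
gripper_width: 0.498
gripper_force: 30.1
```

```bash
python3 - <<'E'
from h import *
st()
E
```

```text
t 22.18 tcp [ 0.5318 -0.1538  0.1269] w 0.498 gf 30.1 F [-0.2  0.3 -1.6]
[[-0.063, -0.998, 0.002], [-0.998, 0.063, 0.0], [-0.001, -0.002, -1.0]]
```

Call:
drive_tool(
  steps=[0, 0, 0, 0, 0, 0.0015, 0, 0, 0, 0, 0, 0, 0.0015, 0, 0, 0, 0, 0, 0, 0, 0],
)

```text
time_s: 22.43
tcp_pos: [0.5324, -0.1543, 0.1254]
ee_rot: [[-0.062, -0.998, 0.002], [-0.998, 0.062, -0.001], [0.001, -0.002, -1.0]]
wrist_force: [-3.2, 1.3, 7.8]
gripper_width: 0.506
gripper_force: 30.1
```

Call:
drive_tool(
  steps=[0, 0, 0, 0, 0, 0, 0.55, 0, 0, 0, 0, 0, 0, 0.65, 0, 0, 0, 0, 0, 0, 0.8, 0, 0, 0, 0, 0, 0, 0.8, 0, 0, 0, 0, 0, -0.015, 0.8, 0, 0, 0, 0, 0, -0.035, 0.8, 0, 0, 0, 0, 0, -0.04, 0.8, 0, 0, 0, 0, 0, -0.04, 0.8, 0, 0, 0, 0, 0, -0.04, 0.8, 0, 0, 0, 0, 0, 0, 0.8],
)

```text
time_s: 23.27
tcp_pos: [0.5356, -0.155, 0.3026]
ee_rot: [[-0.062, -0.998, 0.018], [-0.998, 0.062, -0.004], [0.003, -0.018, -1.0]]
wrist_force: [1.3, 0.3, 1.3]
gripper_width: 0.799
gripper_force: 0.0
```

```bash
python3 - <<'E'
from h import *
s=st(); w,W=cap('wrist','w19.png')
for b,a in redblob(w): print(b,a,np.round(onz(W,b[0]+b[2]/2-.5,b[1]+b[3]/2-.5,.122),4))
print(low(0),low(.051))
p=jar(0)+[0,0,.2]; plan(p,RT); plan(p-[0,0,.1],RT,p,RT,vmax=.026)
E
```

```text
t 23.27 tcp [ 0.5356 -0.155   0.3026] w 0.799 gf 0.0 F [1.3 0.3 1.3]
[[-0.062, -0.998, 0.018], [-0.998, 0.062, -0.004], [0.003, -0.018, -1.0]]
(246, 157, 43, 45) 1427 [ 0.5324 -0.1539  0.122 ]
(352, 138, 44, 39) 729 [ 0.424  -0.1706  0.122 ]
(244, 103, 45, 47) 1571 [ 0.5304 -0.2075  0.122 ]
(46, 44, 40, 22) 354 [ 0.7174 -0.287   0.122 ]
[ 0.5295 -0.2055  0.    ] [ 0.532611 -0.154602  0.      ]
rows 15 [-0.0006, -0.0007, -0.1121] [-0.0255, -0.0201, 0.0066]
rows 4 [0.0, 0.0, 0.0] [0.0, -0.0, 0.025]
```

Call:
drive_tool(
  steps=[0, 0, -0.1121, -0.0255, -0.0201, 0.0066, 0.8, 0, 0, -0.1121, -0.0255, -0.0201, 0.0066, 0.8, 0, 0, -0.1121, -0.0255, -0.0201, 0.0066, 0.8, 0, 0, -0.1121, -0.0255, -0.0201, 0.0066, 0.8, 0, 0, -0.1121, -0.0255, -0.0201, 0.0066, 0.8, 0, 0, -0.1121, -0.0255, -0.0201, 0.0066, 0.8, 0, 0, -0.1121, -0.0255, -0.0201, 0.0066, 0.8, 0, 0, -0.1121, -0.0255, -0.0201, 0.0066, 0.8, 0, 0, -0.1121, -0.0255, -0.0201, 0.0066, 0.8, 0, 0, -0.1121, -0.0255, -0.0201, 0.0066, 0.8],
)

```text
time_s: 24.15
tcp_pos: [0.6004, 0.1479, 0.2249]
ee_rot: [[0.874, -0.486, -0.002], [-0.486, -0.874, -0.001], [-0.001, 0.002, -1.0]]
wrist_force: [0.8, 0.2, 0.3]
gripper_width: 0.8
gripper_force: 0.0
```

Call:
drive_tool(
  steps=[0, 0, -0.1121, -0.0255, -0.0201, 0.0066, 0.8, 0, 0, -0.1121, -0.0255, -0.0201, 0.0066, 0.8, 0, 0, -0.1121, -0.0255, -0.0201, 0.0066, 0.8, 0, 0, -0.1121, -0.0255, -0.0201, 0.0066, 0.8, 0, 0, -0.1121, -0.0255, -0.0201, 0.0066, 0.8, 0, 0, 0, 0, 0, 0, 0.8],
)

```text
time_s: 24.65
tcp_pos: [0.504, 0.2796, 0.1913]
ee_rot: [[0.998, 0.056, -0.004], [0.056, -0.998, -0.002], [-0.005, 0.002, -1.0]]
wrist_force: [-0.1, -0.6, -0.2]
gripper_width: 0.8
gripper_force: 0.0
```

```bash
python3 - <<'E'
from h import *
s=st(); p=jar(0)+[0,0,.1]; print(jar(0)); plan(p,RT,vmax=.025)
E
```

```text
t 24.65 tcp [0.504  0.2796 0.1913] w 0.8 gf 0.0 F [-0.1 -0.6 -0.2]
[[0.998, 0.056, -0.004], [0.056, -0.998, -0.002], [-0.005, 0.002, -1.0]]
[0.5105 0.277  0.    ]
rows 4 [0.0005, 0.0011, 0.0018] [0.0017, 0.0007, 0.0228]
```

Call:
drive_tool(
  steps=[0, 0, 0, 0.0017, 0.0007, 0.0228, 0.8, 0, 0, 0, 0.0017, 0.0007, 0.0228, 0.8, 0, 0, 0, 0.0017, 0.0007, 0.0228, 0.8, 0, 0, 0, 0.0017, 0.0007, 0.0218, 0.8, 0, 0, 0, 0, 0, 0, 0.8],
)

```text
time_s: 25.07
tcp_pos: [0.5125, 0.2724, 0.0982]
ee_rot: [[0.999, 0.046, -0.009], [0.046, -0.999, -0.007], [-0.009, 0.006, -1.0]]
wrist_force: [-0.8, -0.4, -0.7]
gripper_width: 0.805
gripper_force: 0.0
```

Call:
drive_tool(
  steps=[0, 0, 0, 0, 0, 0, 0, 0, 0, 0, 0, 0, 0, 0, 0, 0, 0, 0, 0, 0, 0, 0, 0, 0, 0, 0, 0, 0, 0, 0, 0, 0, 0, 0, 0, 0, 0, 0, 0, 0, 0, 0],
)

```text
time_s: 25.57
tcp_pos: [0.5158, 0.2751, 0.1051]
ee_rot: [[0.999, 0.048, 0.002], [0.048, -0.999, 0.001], [0.002, -0.001, -1.0]]
wrist_force: [-0.6, -0.4, 2.3]
gripper_width: 0.503
gripper_force: 29.9
```

```bash
python3 - <<'E'
from h import *
s=st(); p=np.array(s['tcp_pos']); p1=p+[0,0,.2]; 
p2=low(-.051)+[0,0,.30]; plan(p2,RR,p1,RT); z=.022+(p[2]-.003)
p3=low(-.051)+[0,0,z+.002]; plan(p3,RR,p2,RR,vmax=.032); print(z)
E
```

```text
t 25.57 tcp [0.5158 0.2751 0.1051] w 0.503 gf 29.9 F [-0.6 -0.4  2.3]
[[0.999, 0.048, 0.002], [0.048, -0.999, 0.001], [0.002, -0.001, -1.0]]
rows 15 [0.0, 0.0, 0.1121] [0.0274, 0.0291, 0.0003]
rows 6 [0.0, 0.0, 0.0] [-0.0, -0.0, 0.029]
0.12410793168231651
```

Call:
drive_tool(
  steps=[0, 0, 0, 0, 0, -0.02, 0, 0, 0, 0, 0, 0, -0.036, 0, 0, 0, 0, 0, 0, -0.036, 0, 0, 0, 0, 0, 0, -0.036, 0, 0, 0, 0, 0, 0, -0.036, 0, 0, 0, 0, 0, 0, -0.036, 0, 0, 0, 0.1121, 0.0274, 0.0291, 0.0003, 0, 0, 0, 0.1121, 0.0274, 0.0291, 0.0003, 0, 0, 0, 0.1121, 0.0274, 0.0291, 0.0003, 0, 0, 0, 0.1121, 0.0274, 0.0291, 0.0003, 0],
)

```text
time_s: 26.4
tcp_pos: [0.61, 0.1464, 0.3024]
ee_rot: [[0.919, -0.394, 0.0], [-0.394, -0.919, 0.001], [-0.0, -0.001, -1.0]]
wrist_force: [0.8, 0.1, -1.6]
gripper_width: 0.504
gripper_force: 30.0
```

Call:
drive_tool(
  steps=[0, 0, 0.1121, 0.0274, 0.0291, 0.0003, 0, 0, 0, 0.1121, 0.0274, 0.0291, 0.0003, 0, 0, 0, 0.1121, 0.0274, 0.0291, 0.0003, 0, 0, 0, 0.1121, 0.0274, 0.0291, 0.0003, 0, 0, 0, 0.1121, 0.0274, 0.0291, 0.0003, 0, 0, 0, 0.1121, 0.0274, 0.0291, 0.0003, 0, 0, 0, 0.1121, 0.0274, 0.0291, 0.0003, 0, 0, 0, 0.1121, 0.0274, 0.0291, 0.0003, 0, 0, 0, 0.1121, 0.0274, 0.0291, 0.0003, 0, 0, 0, 0.1121, 0.0274, 0.0291, 0.0003, 0],
)

```text
time_s: 27.23
tcp_pos: [0.5517, -0.2296, 0.2989]
ee_rot: [[0.043, -0.999, -0.0], [-0.999, -0.043, 0.001], [-0.001, 0.0, -1.0]]
wrist_force: [0.4, -0.2, -0.5]
gripper_width: 0.503
gripper_force: 30.0
```

Call:
drive_tool(
  steps=[0, 0, 0.1121, 0.0274, 0.0291, 0.0003, 0, 0, 0, 0, 0, 0, 0, 0, 0, 0, 0, 0, 0, 0, 0, 0, 0, 0, 0, 0, 0, 0],
)

```text
time_s: 27.57
tcp_pos: [0.5248, -0.2567, 0.2993]
ee_rot: [[-0.063, -0.998, 0.001], [-0.998, 0.063, 0.001], [-0.001, -0.001, -1.0]]
wrist_force: [0.4, 0.4, -1.2]
gripper_width: 0.502
gripper_force: 30.0
```

```bash
python3 - <<'E'
from h import *
s=st(); plan(low(-.056)+[0,0,.1255],RR,vmax=.032); print(low(-.056))
E
```

```text
t 27.57 tcp [ 0.5248 -0.2567  0.2993] w 0.502 gf 30.0 F [ 0.4  0.4 -1.2]
[[-0.063, -0.998, 0.001], [-0.998, 0.063, 0.001], [-0.001, -0.001, -1.0]]
rows 6 [-0.0002, 0.0001, -0.0004] [0.0008, -0.0002, 0.029]
[ 0.526084 -0.261388  0.      ]
```

Call:
drive_tool(
  steps=[0, 0, 0, 0.0008, -0.0002, 0.0305, 0, 0, 0, 0, 0.0008, -0.0002, 0.0305, 0, 0, 0, 0, 0.0008, -0.0002, 0.0305, 0, 0, 0, 0, 0.0008, -0.0002, 0.0305, 0, 0, 0, 0, 0.0008, -0.0002, 0.03, 0, 0, 0, 0, 0.0008, -0.0002, 0.018, 0, 0, 0, 0, 0, 0, 0.004, 0, 0, 0, 0, 0, 0, 0, 0, 0, 0, 0, 0, 0, 0, 0],
)

```text
time_s: 28.32
tcp_pos: [0.527, -0.2606, 0.1251]
ee_rot: [[-0.061, -0.998, 0.001], [-0.998, 0.061, 0.0], [-0.0, -0.001, -1.0]]
wrist_force: [0.6, -0.6, -0.9]
gripper_width: 0.504
gripper_force: 30.0
```

Call:
drive_tool(
  steps=[0, 0, 0, 0, 0, 0.0012, 0, 0, 0, 0, 0, 0, 0, 0],
)

```text
time_s: 28.48
tcp_pos: [0.5266, -0.261, 0.1243]
ee_rot: [[-0.062, -0.998, 0.001], [-0.998, 0.062, 0.0], [-0.0, -0.001, -1.0]]
wrist_force: [-0.9, -0.0, -1.6]
gripper_width: 0.502
gripper_force: 30.0
```

```bash
python3 - <<'E'
from h import *
s=st()
E
```

```text
t 28.48 tcp [ 0.5266 -0.261   0.1243] w 0.502 gf 30.0 F [-0.9 -0.  -1.6]
[[-0.062, -0.998, 0.001], [-0.998, 0.062, 0.0], [-0.0, -0.001, -1.0]]
```

Release (about 1 mm drop at most), rise, and go on to the red jar at slot −2.

Call:
drive_tool(
  steps=[0, 0, 0, 0, 0, 0.001, 0, 0, 0, 0, 0, 0, 0, 0.55, 0, 0, 0, 0, 0, 0, 0.65, 0, 0, 0, 0, 0, 0, 0.8, 0, 0, 0, 0, 0, 0, 0.8, 0, 0, 0, 0, 0, -0.015, 0.8, 0, 0, 0, 0, 0, -0.035, 0.8, 0, 0, 0, 0, 0, -0.04, 0.8, 0, 0, 0, 0, 0, -0.04, 0.8, 0, 0, 0, 0, 0, -0.04, 0.8],
)

```text
time_s: 29.32
tcp_pos: [0.5254, -0.2616, 0.2952]
ee_rot: [[-0.063, -0.998, 0.001], [-0.998, 0.063, -0.0], [-0.0, -0.001, -1.0]]
wrist_force: [1.1, -0.2, -0.0]
gripper_width: 0.799
gripper_force: 0.0
```

Call:
drive_tool(
  steps=[0, 0, 0, 0, 0, 0, 0.8, 0, 0, 0, 0, 0, 0, 0.8],
)

```text
time_s: 29.48
tcp_pos: [0.5269, -0.2619, 0.2966]
ee_rot: [[-0.063, -0.998, 0.008], [-0.998, 0.063, -0.001], [0.001, -0.008, -1.0]]
wrist_force: [0.2, 0.3, -1.8]
gripper_width: 0.799
gripper_force: 0.0
```

```bash
python3 - <<'E'
from h import *
s=st(); w,W=cap('wrist','w20.png')
for b,a in redblob(w): print(b,a,np.round(onz(W,b[0]+b[2]/2-.5,b[1]+b[3]/2-.5,.122),4))
p=jar(-2)+[0,0,.2]; print(p); plan(p,RT)
E
```

```text
t 29.48 tcp [ 0.5269 -0.2619  0.2966] w 0.799 gf 0.0 F [ 0.2  0.3 -1.8]
[[-0.063, -0.998, 0.008], [-0.998, 0.063, -0.001], [0.001, -0.008, -1.0]]
(344, 213, 47, 43) 976 [ 0.419  -0.1953  0.122 ]
(241, 161, 43, 106) 3387 [ 0.5292 -0.2251  0.122 ]
(53, 134, 33, 24) 358 [ 0.7174 -0.3083  0.122 ]
[0.40662416 0.27191962 0.2       ]
rows 15 [-0.0002, -0.0001, -0.1122] [-0.036, -0.0198, 0.0063]
```

Call:
drive_tool(
  steps=[0, 0, -0.1122, -0.036, -0.0198, 0.0063, 0.8, 0, 0, -0.1122, -0.036, -0.0198, 0.0063, 0.8, 0, 0, -0.1122, -0.036, -0.0198, 0.0063, 0.8, 0, 0, -0.1122, -0.036, -0.0198, 0.0063, 0.8, 0, 0, -0.1122, -0.036, -0.0198, 0.0063, 0.8, 0, 0, -0.1122, -0.036, -0.0198, 0.0063, 0.8, 0, 0, -0.1122, -0.036, -0.0198, 0.0063, 0.8, 0, 0, -0.1122, -0.036, -0.0198, 0.0063, 0.8, 0, 0, -0.1122, -0.036, -0.0198, 0.0063, 0.8, 0, 0, -0.1122, -0.036, -0.0198, 0.0063, 0.8],
)

```text
time_s: 30.37
tcp_pos: [0.5484, 0.1293, 0.2275]
ee_rot: [[0.875, -0.485, -0.003], [-0.485, -0.875, -0.002], [-0.002, 0.003, -1.0]]
wrist_force: [0.2, 1.3, 0.6]
gripper_width: 0.799
gripper_force: 0.0
```

Call:
drive_tool(
  steps=[0, 0, -0.1122, -0.036, -0.0198, 0.0063, 0.8, 0, 0, -0.1122, -0.036, -0.0198, 0.0063, 0.8, 0, 0, -0.1122, -0.036, -0.0198, 0.0063, 0.8, 0, 0, -0.1122, -0.036, -0.0198, 0.0063, 0.8, 0, 0, -0.1122, -0.036, -0.0198, 0.0063, 0.8, 0, 0, 0, 0, 0, 0, 0.8, 0, 0, 0, 0, 0, 0, 0.8, 0, 0, 0, 0, 0, 0, 0.8],
)

```text
time_s: 31.03
tcp_pos: [0.4066, 0.2715, 0.1978]
ee_rot: [[0.999, 0.049, -0.001], [0.049, -0.999, -0.001], [-0.001, 0.001, -1.0]]
wrist_force: [1.2, -0.4, -0.2]
gripper_width: 0.8
gripper_force: 0.0
```

```bash
python3 - <<'E'
from h import *
s=st(); plan(jar(-2)+[0,0,.102],RT,vmax=.025)
E
```

```text
t 31.03 tcp [0.4066 0.2715 0.1978] w 0.8 gf 0.0 F [ 1.2 -0.4 -0.2]
[[0.999, 0.049, -0.001], [0.049, -0.999, -0.001], [-0.001, 0.001, -1.0]]
rows 4 [0.0004, 0.0002, 0.0001] [0.0, -0.0001, 0.0239]
```

Call:
drive_tool(
  steps=[0, 0, 0, 0, 0, 0.025, 0.8, 0, 0, 0, 0, 0, 0.025, 0.8, 0, 0, 0, 0, 0, 0.025, 0.8, 0, 0, 0, 0, 0, 0.021, 0.8, 0, 0, 0, 0, 0, 0, 0.8, 0, 0, 0, 0, 0, 0, 0, 0, 0, 0, 0, 0, 0, 0, 0, 0, 0, 0, 0, 0, 0, 0, 0, 0, 0, 0, 0, 0, 0, 0, 0, 0, 0, 0, 0],
)

```text
time_s: 31.87
tcp_pos: [0.4074, 0.272, 0.1037]
ee_rot: [[0.999, 0.049, 0.002], [0.049, -0.999, 0.002], [0.002, -0.002, -1.0]]
wrist_force: [0.6, -1.3, 2.4]
gripper_width: 0.502
gripper_force: 25.0
```

Call:
drive_tool(
  steps=[0, 0, 0, 0, 0, 0, 0, 0, 0, 0, 0, 0, 0, 0],
)

```text
time_s: 32.03
tcp_pos: [0.4074, 0.272, 0.1036]
ee_rot: [[0.999, 0.05, 0.002], [0.05, -0.999, 0.001], [0.002, -0.001, -1.0]]
wrist_force: [0.9, -1.4, 5.8]
gripper_width: 0.509
gripper_force: 29.8
```

```bash
python3 - <<'E'
from h import *
s=st(); p=np.array(s['tcp_pos']); p1=p+[0,0,.2]; d=-.108
p2=low(d)+[0,0,.30]; plan(p2,RR,p1,RT); z=.022+(p[2]-.003); print(z,p2)
E
```

```text
t 32.03 tcp [0.4074 0.272  0.1036] w 0.509 gf 29.8 F [ 0.9 -1.4  5.8]
[[0.999, 0.05, 0.002], [0.05, -0.999, 0.001], [0.002, -0.001, -1.0]]
rows 16 [0.0, 0.0, 0.105] [0.0338, 0.025, 0.0002]
0.1226476112875077 [ 0.522912 -0.313284  0.3     ]
```

Call:
drive_tool(
  steps=[0, 0, 0, 0, 0, -0.02, 0, 0, 0, 0, 0, 0, -0.036, 0, 0, 0, 0, 0, 0, -0.036, 0, 0, 0, 0, 0, 0, -0.036, 0, 0, 0, 0, 0, 0, -0.036, 0, 0, 0, 0, 0, 0, -0.036, 0, 0, 0, 0.105, 0.0338, 0.025, 0.0002, 0, 0, 0, 0.105, 0.0338, 0.025, 0.0002, 0, 0, 0, 0.105, 0.0338, 0.025, 0.0002, 0, 0, 0, 0.105, 0.0338, 0.025, 0.0002, 0],
)

```text
time_s: 32.87
tcp_pos: [0.5295, 0.1591, 0.3014]
ee_rot: [[0.931, -0.366, 0.0], [-0.366, -0.931, 0.001], [-0.0, -0.001, -1.0]]
wrist_force: [0.0, 1.3, -0.8]
gripper_width: 0.505
gripper_force: 29.8
```

Call:
drive_tool(
  steps=[0, 0, 0.105, 0.0338, 0.025, 0.0002, 0, 0, 0, 0.105, 0.0338, 0.025, 0.0002, 0, 0, 0, 0.105, 0.0338, 0.025, 0.0002, 0, 0, 0, 0.105, 0.0338, 0.025, 0.0002, 0, 0, 0, 0.105, 0.0338, 0.025, 0.0002, 0, 0, 0, 0.105, 0.0338, 0.025, 0.0002, 0, 0, 0, 0.105, 0.0338, 0.025, 0.0002, 0, 0, 0, 0.105, 0.0338, 0.025, 0.0002, 0, 0, 0, 0.105, 0.0338, 0.025, 0.0002, 0, 0, 0, 0.105, 0.0338, 0.025, 0.0002, 0],
)

```text
time_s: 33.7
tcp_pos: [0.5642, -0.2385, 0.2986]
ee_rot: [[0.144, -0.99, -0.0], [-0.99, -0.144, 0.001], [-0.001, 0.0, -1.0]]
wrist_force: [1.1, 0.2, -0.8]
gripper_width: 0.506
gripper_force: 29.8
```

Call:
drive_tool(
  steps=[0, 0, 0.105, 0.0338, 0.025, 0.0002, 0, 0, 0, 0.105, 0.0338, 0.025, 0.0002, 0, 0, 0, 0, 0, 0, 0, 0, 0, 0, 0, 0, 0, 0, 0, 0, 0, 0, 0, 0, 0, 0],
)

```text
time_s: 34.12
tcp_pos: [0.5217, -0.3081, 0.2989]
ee_rot: [[-0.06, -0.998, 0.0], [-0.998, 0.06, 0.001], [-0.001, -0.0, -1.0]]
wrist_force: [-0.3, -0.2, -1.1]
gripper_width: 0.509
gripper_force: 29.8
```

```bash
python3 - <<'E'
from h import *
s=st(); plan(low(-.108)+[0,0,.124],RR,vmax=.032)
E
```

```text
t 34.12 tcp [ 0.5217 -0.3081  0.2989] w 0.509 gf 29.8 F [-0.3 -0.2 -1.1]
[[-0.06, -0.998, 0.0], [-0.998, 0.06, 0.001], [-0.001, -0.0, -1.0]]
rows 6 [-0.0, 0.0002, 0.0001] [0.0009, -0.0003, 0.0291]
```

Call:
drive_tool(
  steps=[0, 0, 0, 0.0009, -0.0003, 0.0305, 0, 0, 0, 0, 0.0009, -0.0003, 0.0305, 0, 0, 0, 0, 0.0009, -0.0003, 0.0305, 0, 0, 0, 0, 0.0009, -0.0003, 0.0305, 0, 0, 0, 0, 0.0009, -0.0003, 0.03, 0, 0, 0, 0, 0.0009, -0.0003, 0.019, 0, 0, 0, 0, 0, 0, 0.004, 0, 0, 0, 0, 0, 0, 0, 0, 0, 0, 0, 0, 0, 0.001, 0],
)

```text
time_s: 34.87
tcp_pos: [0.5247, -0.3128, 0.1238]
ee_rot: [[-0.058, -0.998, 0.002], [-0.998, 0.058, -0.0], [0.0, -0.002, -1.0]]
wrist_force: [-0.9, 0.3, -0.8]
gripper_width: 0.502
gripper_force: 29.9
```

```bash
python3 - <<'E'
from h import *
s=st()
E
```

```text
t 34.87 tcp [ 0.5247 -0.3128  0.1238] w 0.502 gf 29.9 F [-0.9  0.3 -0.8]
[[-0.058, -0.998, 0.002], [-0.998, 0.058, -0.0], [0.0, -0.002, -1.0]]
```

Call:
drive_tool(
  steps=[0, 0, 0, 0, 0.001, 0.0012, 0, 0, 0, 0, 0, 0, 0, 0.55, 0, 0, 0, 0, 0, 0, 0.65, 0, 0, 0, 0, 0, 0, 0.8, 0, 0, 0, 0, 0, 0, 0.8, 0, 0, 0, 0, 0, -0.015, 0.8, 0, 0, 0, 0, 0, -0.035, 0.8, 0, 0, 0, 0, 0, -0.04, 0.8, 0, 0, 0, 0, 0, -0.04, 0.8, 0, 0, 0, 0, 0, -0.04, 0.8],
)

```text
time_s: 35.7
tcp_pos: [0.5219, -0.3137, 0.2945]
ee_rot: [[-0.06, -0.998, 0.001], [-0.998, 0.06, -0.0], [0.0, -0.001, -1.0]]
wrist_force: [1.0, 0.8, -0.1]
gripper_width: 0.798
gripper_force: 0.0
```

Call:
drive_tool(
  steps=[0, 0, 0, 0, 0, 0, 0.8, 0, 0, 0, 0, 0, 0, 0.8],
)

```text
time_s: 35.87
tcp_pos: [0.5234, -0.3142, 0.2961]
ee_rot: [[-0.06, -0.998, 0.008], [-0.998, 0.06, -0.002], [0.002, -0.008, -1.0]]
wrist_force: [-0.4, 0.5, -0.6]
gripper_width: 0.798
gripper_force: 0.0
```

```bash
python3 - <<'E'
from h import *
s=st(); w,W=cap('wrist','w21.png')
for b,a in redblob(w): print(b,a,np.round(onz(W,b[0]+b[2]/2-.5,b[1]+b[3]/2-.5,.122),4))
for d in(-.108,-.056,0,.051): print(np.round(proj(W,low(d)+[0,0,.128])))
p=jar(-1)+[0,0,.2]; print(p); plan(p,RT)
E
```

```text
t 35.87 tcp [ 0.5234 -0.3142  0.2961] w 0.798 gf 0.0 F [-0.4  0.5 -0.6]
[[-0.06, -0.998, 0.008], [-0.998, 0.06, -0.002], [0.002, -0.008, -1.0]]
(244, 296, 39, 30) 773 [ 0.5312 -0.1595  0.122 ]
(241, 209, 42, 58) 1882 [ 0.5276 -0.2507  0.122 ]
(60, 177, 30, 21) 221 [ 0.7175 -0.3175  0.122 ]
[263. 182.]
[262. 230.]
[262. 278.]
[262. 318.]
[0.45856208 0.27445981 0.2       ]
rows 16 [-0.0002, -0.0002, -0.105] [-0.034, -0.0242, 0.0059]
```

Call:
drive_tool(
  steps=[0, 0, -0.105, -0.034, -0.0242, 0.0059, 0.8, 0, 0, -0.105, -0.034, -0.0242, 0.0059, 0.8, 0, 0, -0.105, -0.034, -0.0242, 0.0059, 0.8, 0, 0, -0.105, -0.034, -0.0242, 0.0059, 0.8, 0, 0, -0.105, -0.034, -0.0242, 0.0059, 0.8, 0, 0, -0.105, -0.034, -0.0242, 0.0059, 0.8, 0, 0, -0.105, -0.034, -0.0242, 0.0059, 0.8, 0, 0, -0.105, -0.034, -0.0242, 0.0059, 0.8, 0, 0, -0.105, -0.034, -0.0242, 0.0059, 0.8, 0, 0, -0.105, -0.034, -0.0242, 0.0059, 0.8],
)

```text
time_s: 36.75
tcp_pos: [0.6021, 0.0739, 0.2312]
ee_rot: [[0.839, -0.544, -0.003], [-0.544, -0.839, -0.001], [-0.002, 0.003, -1.0]]
wrist_force: [0.7, -0.0, 0.4]
gripper_width: 0.8
gripper_force: 0.0
```

Call:
drive_tool(
  steps=[0, 0, -0.105, -0.034, -0.0242, 0.0059, 0.8, 0, 0, -0.105, -0.034, -0.0242, 0.0059, 0.8, 0, 0, -0.105, -0.034, -0.0242, 0.0059, 0.8, 0, 0, -0.105, -0.034, -0.0242, 0.0059, 0.8, 0, 0, -0.105, -0.034, -0.0242, 0.0059, 0.8, 0, 0, -0.105, -0.034, -0.0242, 0.0059, 0.8, 0, 0, 0, 0, 0, 0, 0.8, 0, 0, 0, 0, 0, 0, 0.8, 0, 0, 0, 0, 0, 0, 0.8],
)

```text
time_s: 37.5
tcp_pos: [0.4583, 0.2681, 0.198]
ee_rot: [[0.999, 0.049, -0.001], [0.049, -0.999, -0.001], [-0.001, 0.001, -1.0]]
wrist_force: [0.1, 0.6, -0.2]
gripper_width: 0.798
gripper_force: 0.0
```

```bash
python3 - <<'E'
from h import *
s=st(); plan(jar(-1)+[0,0,.102],RT,vmax=.025)
E
```

```text
t 37.5 tcp [0.4583 0.2681 0.198 ] w 0.798 gf 0.0 F [ 0.1  0.6 -0.2]
[[0.999, 0.049, -0.001], [0.049, -0.999, -0.001], [-0.001, 0.001, -1.0]]
rows 4 [0.0003, 0.0002, 0.0001] [0.0002, -0.0016, 0.024]
```

Call:
drive_tool(
  steps=[0, 0, 0, 0, -0.0016, 0.025, 0.8, 0, 0, 0, 0, -0.0016, 0.025, 0.8, 0, 0, 0, 0, -0.0016, 0.025, 0.8, 0, 0, 0, 0, -0.0016, 0.021, 0.8, 0, 0, 0, 0, 0, 0, 0.8, 0, 0, 0, 0, 0, 0, 0, 0, 0, 0, 0, 0, 0, 0, 0, 0, 0, 0, 0, 0, 0, 0, 0, 0, 0, 0, 0, 0, 0, 0, 0, 0, 0, 0, 0],
)

```text
time_s: 38.33
tcp_pos: [0.4589, 0.275, 0.1041]
ee_rot: [[0.999, 0.049, 0.002], [0.049, -0.999, 0.002], [0.002, -0.002, -1.0]]
wrist_force: [-0.7, -0.1, -0.6]
gripper_width: 0.511
gripper_force: 0.0
```

Call:
drive_tool(
  steps=[0, 0, 0, 0, 0, 0, 0, 0, 0, 0, 0, 0, 0, 0],
)

```text
time_s: 38.5
tcp_pos: [0.4588, 0.2751, 0.1039]
ee_rot: [[0.999, 0.05, 0.002], [0.05, -0.999, 0.001], [0.002, -0.001, -1.0]]
wrist_force: [0.1, -0.4, 3.0]
gripper_width: 0.462
gripper_force: 30.0
```

```bash
python3 - <<'E'
from h import *
s=st(); p=np.array(s['tcp_pos']); p1=p+[0,0,.216]; d=-.051
p2=up(d)+[0,0,.32]; plan(p2,RR,p1,RT); z=.055+(p[2]-.003); print(z,p2)
E
```

```text
t 38.5 tcp [0.4588 0.2751 0.1039] w 0.462 gf 30.0 F [ 0.1 -0.4  3. ]
[[0.999, 0.05, 0.002], [0.05, -0.999, 0.001], [0.002, -0.001, -1.0]]
rows 15 [0.0, 0.0, 0.1121] [0.0315, 0.0177, -0.0]
0.1559072458247005 [ 0.611889 -0.180898  0.32    ]
```

Call:
drive_tool(
  steps=[0, 0, 0, 0, 0, -0.02, 0, 0, 0, 0, 0, 0, -0.036, 0, 0, 0, 0, 0, 0, -0.04, 0, 0, 0, 0, 0, 0, -0.04, 0, 0, 0, 0, 0, 0, -0.04, 0, 0, 0, 0, 0, 0, -0.04, 0, 0, 0, 0.1121, 0.0315, 0.0177, 0, 0, 0, 0, 0.1121, 0.0315, 0.0177, 0, 0, 0, 0, 0.1121, 0.0315, 0.0177, 0, 0, 0, 0, 0.1121, 0.0315, 0.0177, 0, 0],
)

```text
time_s: 39.33
tcp_pos: [0.575, 0.1897, 0.3187]
ee_rot: [[0.92, -0.393, -0.0], [-0.393, -0.92, 0.001], [-0.0, -0.001, -1.0]]
wrist_force: [0.2, 1.4, -1.3]
gripper_width: 0.462
gripper_force: 30.0
```

Call:
drive_tool(
  steps=[0, 0, 0.1121, 0.0315, 0.0177, 0, 0, 0, 0, 0.1121, 0.0315, 0.0177, 0, 0, 0, 0, 0.1121, 0.0315, 0.0177, 0, 0, 0, 0, 0.1121, 0.0315, 0.0177, 0, 0, 0, 0, 0.1121, 0.0315, 0.0177, 0, 0, 0, 0, 0.1121, 0.0315, 0.0177, 0, 0, 0, 0, 0.1121, 0.0315, 0.0177, 0, 0, 0, 0, 0.1121, 0.0315, 0.0177, 0, 0, 0, 0, 0.1121, 0.0315, 0.0177, 0, 0, 0, 0, 0.1121, 0.0315, 0.0177, 0, 0],
)

```text
time_s: 40.17
tcp_pos: [0.6267, -0.1503, 0.3178]
ee_rot: [[0.045, -0.999, -0.001], [-0.999, -0.045, 0.001], [-0.001, 0.001, -1.0]]
wrist_force: [0.8, -0.4, -0.6]
gripper_width: 0.459
gripper_force: 30.0
```

Call:
drive_tool(
  steps=[0, 0, 0.1121, 0.0315, 0.0177, 0, 0, 0, 0, 0, 0, 0, 0, 0, 0, 0, 0, 0, 0, 0, 0, 0, 0, 0, 0, 0, 0, 0],
)

```text
time_s: 40.5
tcp_pos: [0.6109, -0.1809, 0.3187]
ee_rot: [[-0.061, -0.998, 0.0], [-0.998, 0.061, 0.001], [-0.001, -0.0, -1.0]]
wrist_force: [1.0, 0.5, -0.9]
gripper_width: 0.462
gripper_force: 30.0
```

```bash
python3 - <<'E'
from h import *
s=st(); plan(up(-.051)+[0,0,.157],RR,vmax=.032); w,W=cap('wrist','w22.png')
u,v=proj(W,up(0)+[0,0,.160]).astype(int); print('home pred',u,v)
for y in range(v-50,min(v+50,380),10): print(y,[w[y,x].tolist() for x in range(max(u-40,0),u+45,16)])
for b,a in redblob(w): print(b,a,np.round(onz(W,b[0]+b[2]/2-.5,b[1]+b[3]/2-.5,.122),4))
for d in(-.108,-.056,0,.051): print(np.round(proj(W,low(d)+[0,0,.128])))
E
```

```text
t 40.5 tcp [ 0.6109 -0.1809  0.3187] w 0.462 gf 30.0 F [ 1.   0.5 -0.9]
[[-0.061, -0.998, 0.0], [-0.998, 0.061, 0.001], [-0.001, -0.0, -1.0]]
rows 6 [-0.0, 0.0001, -0.0] [-0.0, -0.0002, 0.0269]
home pred 259 231
181 [[199, 181, 152], [88, 115, 138], [49, 55, 65], [70, 79, 89], [89, 117, 144], [89, 117, 144]]
191 [[136, 121, 99], [87, 104, 118], [60, 64, 72], [49, 55, 67], [110, 143, 172], [169, 208, 238]]
201 [[204, 185, 154], [59, 63, 65], [80, 87, 92], [83, 89, 97], [130, 141, 153], [167, 208, 237]]
211 [[195, 178, 150], [135, 139, 142], [105, 123, 123], [114, 130, 131], [100, 113, 115], [168, 207, 236]]
221 [[137, 143, 147], [55, 62, 64], [40, 48, 52], [40, 44, 54], [37, 44, 58], [150, 190, 219]]
231 [[44, 43, 43], [37, 39, 42], [52, 66, 65], [56, 69, 71], [35, 43, 55], [41, 46, 57]]
241 [[40, 40, 41], [49, 63, 59], [45, 64, 62], [42, 58, 57], [58, 70, 72], [40, 42, 53]]
251 [[38, 40, 41], [46, 64, 62], [43, 57, 54], [38, 40, 44], [46, 65, 63], [42, 44, 51]]
261 [[49, 63, 62], [43, 58, 58], [46, 64, 59], [45, 63, 60], [47, 62, 60], [41, 54, 55]]
271 [[68, 65, 64], [68, 67, 65], [69, 67, 66], [89, 85, 85], [91, 87, 86], [90, 87, 87]]
(312, 173, 43, 42) 1328 [ 0.533  -0.1542  0.122 ]
(396, 151, 49, 40) 1037 [ 0.4387 -0.1744  0.122 ]
(312, 123, 45, 44) 1460 [ 0.532  -0.2079  0.122 ]
(314, 74, 48, 46) 1610 [ 0.5285 -0.2563  0.122 ]
(0, 0, 64, 103) 3429 [ 0.8302 -0.3199  0.122 ]
[345.  34.]
[341.  91.]
[338. 147.]
[335. 195.]
```

```bash
python3 - <<'E'
from h import *
s=r.sense(); W=r.camera_params('wrist')
def Tm(R,p): M=np.eye(4);M[:3,:3]=R;M[:3,3]=p;return M
X=np.array(W['extrinsics'])@Tm(np.array(s['ee_rot']),s['tcp_pos'])  # tool->cam
R=np.array([[-.062,-.998,.018],[-.998,.062,-.004],[.003,-.018,-1.]]); p=[.5356,-.155,.3026]
W2=dict(W); W2['extrinsics']=X@np.linalg.inv(Tm(R,p))
w=cv2.imread('pics/w19.png'); u,v=proj(W2,up(0)+[0,0,.160]).astype(int); print(u,v, 'check red home',proj(W2,low(0)+[0,0,.128]))
m=np.zeros(w.shape[:2],np.uint8); m[v-45:v+40,u-40:u+40]=((w.max(2)<80))[v-45:v+40,u-40:u+40]
m=cv2.morphologyEx(m,cv2.MORPH_CLOSE,np.ones((7,7),np.uint8))
c,_=cv2.findContours(m,cv2.RETR_EXTERNAL,cv2.CHAIN_APPROX_NONE)
for k in c:
    if cv2.contourArea(k)>100: b=cv2.boundingRect(k); print(b,cv2.contourArea(k),np.round(onz(W2,b[0]+b[2]/2-.5,b[1]+b[3]/2-.5,.15),4))
for y in range(v-40,v+40,8): print(y,[int(w[y,x].max()) for x in range(u-40,u+44,8)])
E
```

```text
181 217 check red home [267.03833918 128.54773968]
(155, 175, 51, 82) 2566.0 [ 0.6191 -0.1288  0.15  ]
177 [111, 110, 110, 109, 127, 127, 71, 61, 133, 130, 131]
185 [194, 194, 110, 110, 125, 86, 74, 74, 111, 130, 130]
193 [195, 193, 109, 108, 50, 46, 82, 117, 111, 220, 220]
201 [101, 122, 131, 67, 63, 70, 51, 80, 116, 220, 220]
209 [102, 109, 65, 64, 62, 47, 66, 50, 128, 219, 220]
217 [211, 211, 65, 55, 63, 61, 61, 52, 127, 190, 220]
225 [205, 212, 97, 57, 57, 58, 64, 121, 121, 122, 198]
233 [203, 210, 124, 98, 63, 39, 45, 107, 107, 108, 109]
241 [212, 212, 125, 124, 42, 43, 41, 107, 107, 109, 109]
249 [211, 211, 123, 42, 39, 42, 39, 107, 106, 108, 108]
```

```bash
sed -i 's/\[.615,-.130,0\]/[.6185,-.133,0]/' h.py; python3 - <<'E'
from h import *
plan(up(-.048)+[0,0,.1572],RR,vmax=.032); print(up(-.048))
E
```

```text
rows 6 [-0.0, 0.0001, 0.0001] [0.0001, -0.0007, 0.0269]
[ 0.615572 -0.180904  0.      ]
```

Call:
drive_tool(
  steps=[0, 0, 0, 0, -0.0008, 0.0285, 0, 0, 0, 0, 0, -0.0008, 0.0285, 0, 0, 0, 0, 0, -0.0008, 0.0285, 0, 0, 0, 0, 0, -0.0008, 0.0285, 0, 0, 0, 0, 0, -0.0008, 0.0285, 0, 0, 0, 0, 0, -0.0007, 0.015, 0, 0, 0, 0, 0, 0, 0.0035, 0, 0, 0, 0, 0, 0, 0, 0, 0, 0, 0, 0, 0, 0, 0],
)

```text
time_s: 41.3
tcp_pos: [0.6168, -0.1805, 0.1587]
ee_rot: [[-0.06, -0.998, 0.002], [-0.998, 0.06, -0.0], [-0.0, -0.002, -1.0]]
wrist_force: [0.6, -0.4, -0.8]
gripper_width: 0.464
gripper_force: 30.0
```

```bash
python3 - <<'E'
from h import *
s=st(); print(up(-.048))
E
```

```text
t 41.3 tcp [ 0.6168 -0.1805  0.1587] w 0.464 gf 30.0 F [ 0.6 -0.4 -0.8]
[[-0.06, -0.998, 0.002], [-0.998, 0.06, -0.0], [-0.0, -0.002, -1.0]]
[ 0.615572 -0.180904  0.      ]
```

Lower the last 2.5 mm, release, rise.

Call:
drive_tool(
  steps=[0, 0, 0, 0, 0.001, 0.0015, 0, 0, 0, 0, 0, 0, 0.001, 0, 0, 0, 0, 0, 0, 0, 0, 0, 0, 0, 0, 0, 0, 0.52, 0, 0, 0, 0, 0, 0, 0.65, 0, 0, 0, 0, 0, 0, 0.8, 0, 0, 0, 0, 0, 0, 0.8, 0, 0, 0, 0, 0, -0.015, 0.8, 0, 0, 0, 0, 0, -0.035, 0.8, 0, 0, 0, 0, 0, -0.04, 0.8],
)

```text
time_s: 42.13
tcp_pos: [0.6133, -0.1811, 0.2438]
ee_rot: [[-0.062, -0.998, -0.006], [-0.998, 0.062, 0.001], [-0.001, 0.006, -1.0]]
wrist_force: [0.3, 0.3, 0.3]
gripper_width: 0.786
gripper_force: 0.0
```

Call:
drive_tool(
  steps=[0, 0, 0, 0, 0, -0.04, 0.8, 0, 0, 0, 0, 0, -0.03, 0.8, 0, 0, 0, 0, 0, 0, 0.8, 0, 0, 0, 0, 0, 0, 0.8],
)

```text
time_s: 42.47
tcp_pos: [0.6154, -0.1813, 0.3183]
ee_rot: [[-0.062, -0.998, 0.006], [-0.998, 0.062, -0.0], [-0.0, -0.006, -1.0]]
wrist_force: [-0.3, 0.3, 0.0]
gripper_width: 0.803
gripper_force: 0.0
```

```bash
python3 - <<'E'
from h import *
s=st(); w,W=cap('wrist','w23.png'); u,v=proj(W,up(-.048)+[0,0,.160]).astype(int); u2,v2=proj(W,up(0)+[0,0,.160]).astype(int); print((u,v),(u2,v2))
for y in range(v-32,min(v2+32,300),8): print(y,[int(w[y,x].max()) for x in range(u-40,u+44,8)])
p=jar(2)+[0,0,.2]; print(p); plan(p,RT)
E
```

```text
t 42.47 tcp [ 0.6154 -0.1813  0.3183] w 0.803 gf 0.0 F [-0.3  0.3  0. ]
[[-0.062, -0.998, 0.006], [-0.998, 0.062, -0.0], [-0.0, -0.006, -1.0]]
(np.int64(261), np.int64(183)) (np.int64(261), np.int64(229))
151 [198, 104, 137, 138, 78, 79, 148, 224, 233, 211, 235]
159 [198, 105, 136, 73, 86, 70, 125, 217, 232, 213, 234]
167 [112, 108, 135, 67, 75, 77, 85, 129, 231, 213, 140]
175 [148, 106, 133, 118, 73, 66, 73, 82, 231, 215, 139]
183 [198, 108, 132, 105, 72, 72, 74, 78, 231, 211, 138]
191 [200, 108, 133, 104, 58, 66, 71, 122, 230, 207, 232]
199 [199, 111, 133, 66, 68, 69, 75, 228, 229, 202, 232]
207 [199, 110, 132, 126, 69, 57, 133, 228, 229, 198, 231]
215 [134, 110, 224, 53, 67, 69, 61, 223, 223, 205, 230]
223 [128, 129, 224, 116, 115, 75, 113, 129, 228, 168, 135]
231 [223, 150, 130, 113, 111, 113, 91, 139, 132, 155, 112]
239 [214, 198, 109, 110, 69, 100, 114, 111, 111, 111, 111]
247 [127, 121, 111, 111, 102, 127, 110, 111, 110, 111, 111]
255 [127, 119, 111, 110, 112, 109, 110, 111, 111, 111, 110]
[0.61437584 0.28208038 0.2       ]
rows 15 [-0.0001, -0.0, -0.1121] [-0.0261, -0.023, 0.0078]
```

Call:
drive_tool(
  steps=[0, 0, -0.1121, -0.0261, -0.023, 0.0078, 0.8, 0, 0, -0.1121, -0.0261, -0.023, 0.0078, 0.8, 0, 0, -0.1121, -0.0261, -0.023, 0.0078, 0.8, 0, 0, -0.1121, -0.0261, -0.023, 0.0078, 0.8, 0, 0, -0.1121, -0.0261, -0.023, 0.0078, 0.8, 0, 0, -0.1121, -0.0261, -0.023, 0.0078, 0.8, 0, 0, -0.1121, -0.0261, -0.023, 0.0078, 0.8, 0, 0, -0.1121, -0.0261, -0.023, 0.0078, 0.8, 0, 0, -0.1121, -0.0261, -0.023, 0.0078, 0.8, 0, 0, -0.1121, -0.0261, -0.023, 0.0078, 0.8],
)

```text
time_s: 43.35
tcp_pos: [0.7051, 0.1376, 0.234]
ee_rot: [[0.875, -0.485, -0.004], [-0.485, -0.875, -0.001], [-0.003, 0.003, -1.0]]
wrist_force: [1.0, -0.6, 0.4]
gripper_width: 0.8
gripper_force: 0.0
```

Call:
drive_tool(
  steps=[0, 0, -0.1121, -0.0261, -0.023, 0.0078, 0.8, 0, 0, -0.1121, -0.0261, -0.023, 0.0078, 0.8, 0, 0, -0.1121, -0.0261, -0.023, 0.0078, 0.8, 0, 0, -0.1121, -0.0261, -0.023, 0.0078, 0.8, 0, 0, -0.1121, -0.0261, -0.023, 0.0078, 0.8, 0, 0, 0, 0, 0, 0, 0.8, 0, 0, 0, 0, 0, 0, 0.8, 0, 0, 0, 0, 0, 0, 0.8],
)

```text
time_s: 44.02
tcp_pos: [0.6141, 0.2812, 0.1974]
ee_rot: [[0.999, 0.049, -0.001], [0.049, -0.999, -0.001], [-0.001, 0.001, -1.0]]
wrist_force: [-0.2, 0.5, -0.1]
gripper_width: 0.801
gripper_force: 0.0
```

```bash
python3 - <<'E'
from h import *
s=st(); plan(jar(2)+[0,0,.102],RT,vmax=.025)
E
```

```text
t 44.02 tcp [0.6141 0.2812 0.1974] w 0.801 gf 0.0 F [-0.2  0.5 -0.1]
[[0.999, 0.049, -0.001], [0.049, -0.999, -0.001], [-0.001, 0.001, -1.0]]
rows 4 [0.0003, 0.0003, -0.0] [0.0001, -0.0002, 0.0238]
```

Call:
drive_tool(
  steps=[0, 0, 0, 0, 0, 0.025, 0.8, 0, 0, 0, 0, 0, 0.025, 0.8, 0, 0, 0, 0, 0, 0.025, 0.8, 0, 0, 0, 0, 0, 0.0205, 0.8, 0, 0, 0, 0, 0, 0, 0.8, 0, 0, 0, 0, 0, 0, 0, 0, 0, 0, 0, 0, 0, 0, 0, 0, 0, 0, 0, 0, 0, 0, 0, 0, 0, 0, 0, 0, 0, 0, 0, 0, 0, 0, 0],
)

```text
time_s: 44.85
tcp_pos: [0.615, 0.2818, 0.1045]
ee_rot: [[0.999, 0.049, 0.003], [0.049, -0.999, 0.002], [0.003, -0.002, -1.0]]
wrist_force: [-0.3, -0.0, 0.2]
gripper_width: 0.51
gripper_force: 0.0
```

Call:
drive_tool(
  steps=[0, 0, 0, 0, 0, 0, 0, 0, 0, 0, 0, 0, 0, 0],
)

```text
time_s: 45.02
tcp_pos: [0.6149, 0.2818, 0.1042]
ee_rot: [[0.999, 0.05, 0.002], [0.05, -0.999, 0.001], [0.002, -0.001, -1.0]]
wrist_force: [-0.9, 0.5, 2.4]
gripper_width: 0.459
gripper_force: 30.0
```

```bash
python3 - <<'E'
from h import *
s=st(); p=np.array(s['tcp_pos']); p1=p+[0,0,.216]; d=-.098
p2=up(d)+[0,0,.32]; plan(p2,RR,p1,RT); z=.055+(p[2]-.003); print(z,p2)
E
```

```text
t 45.02 tcp [0.6149 0.2818 0.1042] w 0.459 gf 30.0 F [-0.9  0.5  2.4]
[[0.999, 0.05, 0.002], [0.05, -0.999, 0.001], [0.002, -0.001, -1.0]]
rows 15 [0.0, 0.0, 0.1121] [0.0257, 0.0287, 0.0]
0.15622915642744253 [ 0.612522 -0.230804  0.32    ]
```

Call:
drive_tool(
  steps=[0, 0, 0, 0, 0, -0.02, 0, 0, 0, 0, 0, 0, -0.036, 0, 0, 0, 0, 0, 0, -0.04, 0, 0, 0, 0, 0, 0, -0.04, 0, 0, 0, 0, 0, 0, -0.04, 0, 0, 0, 0, 0, 0, -0.04, 0, 0, 0, 0.1121, 0.0257, 0.0287, 0, 0, 0, 0, 0.1121, 0.0257, 0.0287, 0, 0, 0, 0, 0.1121, 0.0257, 0.0287, 0, 0, 0, 0, 0.1121, 0.0257, 0.0287, 0, 0],
)

```text
time_s: 45.85
tcp_pos: [0.7027, 0.1558, 0.3181]
ee_rot: [[0.92, -0.393, -0.001], [-0.393, -0.92, 0.001], [-0.001, -0.0, -1.0]]
wrist_force: [0.5, -0.7, -1.0]
gripper_width: 0.458
gripper_force: 30.0
```

Call:
drive_tool(
  steps=[0, 0, 0.1121, 0.0257, 0.0287, 0, 0, 0, 0, 0.1121, 0.0257, 0.0287, 0, 0, 0, 0, 0.1121, 0.0257, 0.0287, 0, 0, 0, 0, 0.1121, 0.0257, 0.0287, 0, 0, 0, 0, 0.1121, 0.0257, 0.0287, 0, 0, 0, 0, 0.1121, 0.0257, 0.0287, 0, 0, 0, 0, 0.1121, 0.0257, 0.0287, 0, 0, 0, 0, 0.1121, 0.0257, 0.0287, 0, 0, 0, 0, 0.1121, 0.0257, 0.0287, 0, 0, 0, 0, 0.1121, 0.0257, 0.0287, 0, 0],
)

```text
time_s: 46.68
tcp_pos: [0.638, -0.2055, 0.3177]
ee_rot: [[0.045, -0.999, -0.001], [-0.999, -0.045, 0.001], [-0.001, 0.001, -1.0]]
wrist_force: [1.3, -0.9, -1.8]
gripper_width: 0.459
gripper_force: 30.0
```

Call:
drive_tool(
  steps=[0, 0, 0.1121, 0.0257, 0.0287, 0, 0, 0, 0, 0, 0, 0, 0, 0, 0, 0, 0, 0, 0, 0, 0, 0, 0, 0, 0, 0, 0, 0],
)

```text
time_s: 47.02
tcp_pos: [0.6115, -0.2309, 0.3188]
ee_rot: [[-0.061, -0.998, 0.001], [-0.998, 0.061, 0.001], [-0.001, -0.0, -1.0]]
wrist_force: [0.3, 0.2, -2.0]
gripper_width: 0.456
gripper_force: 30.0
```

```bash
python3 - <<'E'
from h import *
s=st(); plan(up(-.098)+[0,0,.1565],RR,vmax=.032)
E
```

```text
t 47.02 tcp [ 0.6115 -0.2309  0.3188] w 0.456 gf 30.0 F [ 0.3  0.2 -2. ]
[[-0.061, -0.998, 0.001], [-0.998, 0.061, 0.001], [-0.001, -0.0, -1.0]]
rows 6 [-0.0001, 0.0001, -0.0001] [-0.0, -0.0002, 0.027]
```

Call:
drive_tool(
  steps=[0, 0, 0, 0, -0.0001, 0.0285, 0, 0, 0, 0, 0, -0.0001, 0.0285, 0, 0, 0, 0, 0, -0.0001, 0.0285, 0, 0, 0, 0, 0, -0.0001, 0.0285, 0, 0, 0, 0, 0, -0.0001, 0.0285, 0, 0, 0, 0, 0, 0, 0.0155, 0, 0, 0, 0, 0, 0, 0.0035, 0, 0, 0, 0, 0, 0, 0.0015, 0, 0, 0, 0, 0, 0, 0, 0, 0, 0, 0, 0, 0, 0, 0],
)

```text
time_s: 47.85
tcp_pos: [0.6132, -0.2301, 0.1557]
ee_rot: [[-0.06, -0.998, 0.001], [-0.998, 0.06, 0.0], [-0.0, -0.001, -1.0]]
wrist_force: [1.5, 1.1, -1.7]
gripper_width: 0.458
gripper_force: 30.0
```

```bash
python3 - <<'E'
from h import *
s=st(); print(up(-.098))
E
```

```text
t 47.85 tcp [ 0.6132 -0.2301  0.1557] w 0.458 gf 30.0 F [ 1.5  1.1 -1.7]
[[-0.06, -0.998, 0.001], [-0.998, 0.06, 0.0], [-0.0, -0.001, -1.0]]
[ 0.612522 -0.230804  0.      ]
```

Call:
drive_tool(
  steps=[0, 0, 0, 0, 0, 0.0008, 0, 0, 0, 0, 0, 0, 0, 0, 0, 0, 0, 0, 0, 0, 0.52, 0, 0, 0, 0, 0, 0, 0.65, 0, 0, 0, 0, 0, 0, 0.8, 0, 0, 0, 0, 0, 0, 0.8, 0, 0, 0, 0, 0, -0.015, 0.8, 0, 0, 0, 0, 0, -0.035, 0.8, 0, 0, 0, 0, 0, -0.04, 0.8, 0, 0, 0, 0, 0, -0.04, 0.8],
)

```text
time_s: 48.68
tcp_pos: [0.6117, -0.2311, 0.2863]
ee_rot: [[-0.061, -0.998, -0.001], [-0.998, 0.061, 0.0], [-0.0, 0.001, -1.0]]
wrist_force: [1.1, -0.6, 0.3]
gripper_width: 0.795
gripper_force: 0.0
```

Call:
drive_tool(
  steps=[0, 0, 0, 0, 0, -0.04, 0, 0, 0, 0, 0, 0, 0, 0, 0, 0, 0, 0, 0, 0, 0],
)

```text
time_s: 48.93
tcp_pos: [0.6131, -0.2313, 0.3291]
ee_rot: [[-0.062, -0.998, 0.008], [-0.998, 0.062, -0.001], [0.001, -0.008, -1.0]]
wrist_force: [0.2, 0.4, -0.9]
gripper_width: 0.655
gripper_force: 0.0
```

```bash
cat > shut.py <<'E'
from h import *
H=np.array([.5105,.313,.058]); ax=np.cross([0,0,1],TX); RL=Rdown(-87.2)
def pose(th,back=0.,up_=0.):
    Q=H+Ro.from_rotvec(ax*th).apply(TX*-.055+np.array([0,0,.057]))
    return Q+TX*(.0095+back)+[0,0,.019+up_]
E
python3 - <<'E'
from shut import *
s=st(); cap('wrist','w24.png'); T=r.camera_params('top'); print('edge',onz(T,84,200,0))
a=pose(2.0,.04,0); hi=a.copy(); hi[2]=.30; print(hi,a)
plan(hi,RL); plan(a,RL,hi,RL,vmax=.035)
prev=a
for th in(2.0,1.9,1.8,1.7,1.6,1.5,1.4,1.3,1.2,1.1,1.,.9,.8,.7,.6,.5,.4,.3,.2,.1,0,-.03):
    q=pose(th,-.004 if th>.8 else 0); print(th,np.round(RL.T@(q-prev),4).tolist(),np.round(q,3)); prev=q
E
```

```text
t 48.93 tcp [ 0.6131 -0.2313  0.3291] w 0.655 gf 0.0 F [ 0.2  0.4 -0.9]
[[-0.062, -0.998, 0.008], [-0.998, 0.062, -0.001], [0.001, -0.008, -1.0]]
edge [0.51832025 0.4956977  0.        ]
[0.50443198 0.43706973 0.3       ] [0.50443198 0.43706973 0.10329099]
rows 18 [-0.0002, 0.0, -0.0061] [-0.0371, 0.0063, 0.0015]
rows 6 [0.0, 0.0, 0.0] [-0.0, -0.0, 0.0328]
2.0 [0.044, -0.0, 0.0] [0.507 0.393 0.103]
1.9 [0.003, 0.0, -0.0073] [0.507 0.39  0.111]
1.8 [0.0037, -0.0, -0.007] [0.507 0.386 0.118]
1.7 [0.0044, 0.0, -0.0066] [0.507 0.382 0.124]
1.6 [0.005, -0.0, -0.0061] [0.507 0.377 0.13 ]
1.5 [0.0056, -0.0, -0.0056] [0.508 0.371 0.136]
1.4 [0.0061, 0.0, -0.005] [0.508 0.365 0.141]
1.3 [0.0066, 0.0, -0.0044] [0.508 0.359 0.145]
1.2 [0.007, -0.0, -0.0037] [0.509 0.352 0.149]
1.1 [0.0073, 0.0, -0.003] [0.509 0.344 0.152]
1.0 [0.0076, -0.0, -0.0022] [0.509 0.337 0.154]
0.9 [0.0078, 0.0, -0.0014] [0.51  0.329 0.156]
0.8 [0.0039, 0.0, -0.0007] [0.51  0.325 0.156]
0.7 [0.0079, -0.0, 0.0001] [0.51  0.317 0.156]
0.6 [0.0079, 0.0, 0.0009] [0.511 0.309 0.155]
0.5 [0.0077, -0.0, 0.0017] [0.511 0.302 0.153]
0.4 [0.0075, -0.0, 0.0025] [0.511 0.294 0.151]
0.3 [0.0072, -0.0, 0.0032] [0.512 0.287 0.148]
0.2 [0.0069, -0.0, 0.0039] [0.512 0.28  0.144]
0.1 [0.0065, 0.0, 0.0046] [0.512 0.274 0.139]
0 [0.006, 0.0, 0.0052] [0.513 0.268 0.134]
-0.03 [0.0017, -0.0, 0.0017] [0.513 0.266 0.132]
```

Call:
drive_tool(
  steps=[0, 0, -0.006, -0.0371, 0.0063, 0.0015, 0, 0, 0, -0.006, -0.0371, 0.0063, 0.0015, 0, 0, 0, -0.006, -0.0371, 0.0063, 0.0015, 0, 0, 0, -0.006, -0.0371, 0.0063, 0.0015, 0, 0, 0, -0.006, -0.0371, 0.0063, 0.0015, 0, 0, 0, -0.006, -0.0371, 0.0063, 0.0015, 0, 0, 0, -0.006, -0.0371, 0.0063, 0.0015, 0, 0, 0, -0.006, -0.0371, 0.0063, 0.0015, 0, 0, 0, -0.006, -0.0371, 0.0063, 0.0015, 0, 0, 0, -0.006, -0.0371, 0.0063, 0.0015, 0],
)

```text
time_s: 49.82
tcp_pos: [0.5607, 0.1434, 0.3081]
ee_rot: [[-0.001, -1.0, -0.003], [-1.0, 0.001, -0.001], [0.001, 0.003, -1.0]]
wrist_force: [0.5, 0.8, -0.4]
gripper_width: 0.0
gripper_force: 0.0
```

Call:
drive_tool(
  steps=[0, 0, -0.006, -0.0371, 0.0063, 0.0015, 0, 0, 0, -0.006, -0.0371, 0.0063, 0.0015, 0, 0, 0, -0.006, -0.0371, 0.0063, 0.0015, 0, 0, 0, -0.006, -0.0371, 0.0063, 0.0015, 0, 0, 0, -0.006, -0.0371, 0.0063, 0.0015, 0, 0, 0, -0.006, -0.0371, 0.0063, 0.0015, 0, 0, 0, -0.006, -0.0371, 0.0063, 0.0015, 0, 0, 0, -0.006, -0.0371, 0.0063, 0.0015, 0, 0, 0, 0, 0, 0, 0, 0, 0, 0, 0, 0, 0, 0, 0],
)

```text
time_s: 50.65
tcp_pos: [0.5044, 0.439, 0.2948]
ee_rot: [[0.049, -0.999, -0.003], [-0.999, -0.049, -0.004], [0.004, 0.003, -1.0]]
wrist_force: [-0.3, -0.5, -0.0]
gripper_width: 0.008
gripper_force: 0.0
```

```bash
python3 - <<'E'
from shut import *
s=st(); cap('top','t25.png'); plan(pose(2.0,.045,0),RL,vmax=.035)
E
```

```text
t 50.65 tcp [0.5044 0.439  0.2948] w 0.008 gf 0.0 F [-0.3 -0.5 -0. ]
[[0.049, -0.999, -0.003], [-0.999, -0.049, -0.004], [0.004, 0.003, -1.0]]
rows 6 [0.0004, -0.0005, -0.0002] [-0.0008, 0.0001, 0.0321]
```

Call:
drive_tool(
  steps=[0, 0, 0, 0, 0, 0.0321, 0, 0, 0, 0, 0, 0, 0.0321, 0, 0, 0, 0, 0, 0, 0.0321, 0, 0, 0, 0, 0, 0, 0.0321, 0, 0, 0, 0, 0, 0, 0.0321, 0, 0, 0, 0, 0, 0, 0.0321, 0, 0, 0, 0, 0, 0, 0, 0, 0, 0, 0, 0.011, 0, 0, 0, 0, 0, 0, 0.011, 0, 0, 0, 0, 0, 0, 0.011, 0, 0, 0],
)

```text
time_s: 51.53
tcp_pos: [0.509, 0.4051, 0.1086]
ee_rot: [[0.046, -0.999, 0.005], [-0.999, -0.046, 0.006], [-0.006, -0.005, -1.0]]
wrist_force: [-7.2, 19.0, 6.9]
gripper_width: 0.009
gripper_force: 11.3
```

Call:
drive_tool(
  steps=[0, 0, 0, 0.011, 0, 0, 0, 0, 0, 0, 0.003, 0, -0.0073, 0, 0, 0, 0, 0.0037, 0, -0.007, 0, 0, 0, 0, 0.0044, 0, -0.0066, 0, 0, 0, 0, 0.005, 0, -0.0061, 0, 0, 0, 0, 0.0056, 0, -0.0056, 0, 0, 0, 0, 0, 0, 0, 0],
)

```text
time_s: 52.12
tcp_pos: [0.511, 0.374, 0.1443]
ee_rot: [[0.047, -0.999, 0.009], [-0.999, -0.047, 0.01], [-0.01, -0.009, -1.0]]
wrist_force: [-1.2, 4.8, 5.1]
gripper_width: 0.003
gripper_force: 2.6
```

```bash
python3 - <<'E'
from lid import *
from shut import pose
s=st(); lid('s26.png'); print(pose(1.5,-.004))
E
```

```text
t 52.12 tcp [0.511  0.374  0.1443] w 0.003 gf 2.6 F [-1.2  4.8  5.1]
[[0.047, -0.999, 0.009], [-0.999, -0.047, 0.01], [-0.01, -0.009, -1.0]]
green area 746.5 right [233 298] bottom [204 318] left [180 286]
0.0 right [233. 277.] bot [216. 295.] left [144. 244.]
0.25 right [228. 278.] bot [212. 300.] left [141. 248.]
0.5 right [223. 281.] bot [209. 305.] left [137. 252.]
0.75 right [217. 286.] bot [206. 310.] left [135. 256.]
1.0 right [211. 292.] bot [204. 314.] left [133. 260.]
1.25 right [206. 300.] bot [203. 319.] left [132. 265.]
1.5 right [202. 322.] bot [202. 322.] left [128. 253.]
1.75 right [203. 324.] bot [203. 324.] left [125. 260.]
2.0 right [204. 326.] bot [204. 326.] left [123. 267.]
[0.50764392 0.37139687 0.13589424]
```

Call:
drive_tool(
  steps=[0, 0, 0, 0.0061, 0, -0.005, 0, 0, 0, 0, 0.0066, 0, -0.0044, 0, 0, 0, 0, 0.007, 0, -0.0037, 0, 0, 0, 0, 0.0073, 0, -0.003, 0, 0, 0, 0, 0.0076, 0, -0.0022, 0, 0, 0, 0, 0.0078, 0, -0.0014, 0, 0, 0, 0, 0.0045, 0, -0.0007, 0, 0, 0, 0, 0, 0, 0, 0],
)

```text
time_s: 52.83
tcp_pos: [0.5101, 0.3227, 0.1578]
ee_rot: [[0.045, -0.999, -0.003], [-0.999, -0.045, -0.003], [0.003, 0.003, -1.0]]
wrist_force: [-0.0, 0.1, 1.2]
gripper_width: 0.009
gripper_force: 0.6
```

```bash
python3 - <<'E'
from lid import *
from shut import pose
s=st(); lid('s27.png'); print(pose(.8))
E
```

```text
t 52.83 tcp [0.5101 0.3227 0.1578] w 0.009 gf 0.6 F [-0.   0.1  1.2]
[[0.045, -0.999, -0.003], [-0.999, -0.045, -0.003], [0.003, 0.003, -1.0]]
green area 468.5 right [209 289] bottom [203 301] left [167 272]
0.0 right [233. 277.] bot [216. 295.] left [144. 244.]
0.25 right [228. 278.] bot [212. 300.] left [141. 248.]
0.5 right [223. 281.] bot [209. 305.] left [137. 252.]
0.75 right [217. 286.] bot [206. 310.] left [135. 256.]
1.0 right [211. 292.] bot [204. 314.] left [133. 260.]
1.25 right [206. 300.] bot [203. 319.] left [132. 265.]
1.5 right [202. 322.] bot [202. 322.] left [128. 253.]
1.75 right [203. 324.] bot [203. 324.] left [125. 260.]
2.0 right [204. 326.] bot [204. 326.] left [123. 267.]
[0.50991036 0.32505602 0.15616687]
```

Call:
drive_tool(
  steps=[0, 0, 0, 0.0079, 0, 0.0008, 0, 0, 0, 0, 0.0079, 0, 0.0015, 0, 0, 0, 0, 0.0077, 0, 0.0022, 0, 0, 0, 0, 0.0075, 0, 0.0028, 0, 0, 0, 0, 0.0072, 0, 0.0035, 0, 0, 0, 0, 0.0069, 0, 0.004, 0, 0, 0, 0, 0.0065, 0, 0.0046, 0, 0, 0, 0, 0.006, 0, 0.0052, 0, 0, 0, 0, 0, 0, 0, 0],
)

```text
time_s: 53.63
tcp_pos: [0.5141, 0.2677, 0.1345]
ee_rot: [[0.046, -0.999, 0.002], [-0.999, -0.046, 0.002], [-0.002, -0.002, -1.0]]
wrist_force: [-0.0, 0.7, 2.4]
gripper_width: 0.004
gripper_force: 1.2
```

```bash
python3 - <<'E'
from h import *
s=st()
E
```

```text
t 53.63 tcp [0.5141 0.2677 0.1345] w 0.004 gf 1.2 F [-0.   0.7  2.4]
[[0.046, -0.999, 0.002], [-0.999, -0.046, 0.002], [-0.002, -0.002, -1.0]]
```

Lid top now at about its shut height (0.1155 m). Press a little more, then back off and check.

Call:
drive_tool(
  steps=[0, 0, 0, 0, 0, 0.002, 0, 0, 0, 0, 0, 0, 0.002, 0, 0, 0, 0, 0, 0, 0.001, 0, 0, 0, 0, 0, 0, 0, 0, 0, 0, 0, 0, 0, 0, 0],
)

```text
time_s: 54.05
tcp_pos: [0.5142, 0.2677, 0.1342]
ee_rot: [[0.049, -0.999, 0.003], [-0.999, -0.049, 0.001], [-0.0, -0.003, -1.0]]
wrist_force: [-10.1, -2.4, 28.0]
gripper_width: 0.004
gripper_force: 13.2
```

Call:
drive_tool(
  steps=[0, 0, 0, 0, 0, -0.01, 0, 0, 0, 0, 0, 0, -0.03, 0, 0, 0, 0, 0, 0, -0.04, 0, 0, 0, 0, 0, 0, -0.04, 0, 0, 0, 0, 0.03, 0.02, -0.03, 0, 0, 0, 0, 0.04, 0.03, 0, 0, 0, 0, 0, 0.04, 0.03, 0, 0, 0, 0, 0, 0.04, 0.03, 0, 0, 0, 0, 0, 0.04, 0.03, 0, 0, 0, 0, 0, 0.04, 0.03, 0, 0],
)

```text
time_s: 54.88
tcp_pos: [0.3785, 0.066, 0.2748]
ee_rot: [[0.047, -0.999, -0.0], [-0.999, -0.047, -0.0], [0.0, 0.0, -1.0]]
wrist_force: [1.0, -0.3, -0.4]
gripper_width: 0.008
gripper_force: 0.0
```

Call:
drive_tool(
  steps=[0, 0, 0, 0.04, 0.03, 0, 0, 0, 0, 0, 0.04, 0.03, 0, 0, 0, 0, 0, 0.04, 0.03, 0, 0, 0, 0, 0, 0.04, 0.03, 0, 0, 0, 0, 0, 0.04, 0.01, 0, 0, 0, 0, 0, 0.04, 0, 0, 0, 0, 0, 0, 0.04, 0, 0, 0, 0, 0, 0, 0.04, 0, 0, 0, 0, 0, 0, 0, 0, 0, 0],
)

```text
time_s: 55.63
tcp_pos: [0.2825, -0.2362, 0.2747]
ee_rot: [[0.034, -0.999, -0.002], [-0.999, -0.034, -0.001], [0.001, 0.002, -1.0]]
wrist_force: [-0.2, 0.1, 0.5]
gripper_width: -0.001
gripper_force: 0.0
```

```bash
python3 - <<'E'
from lid import *
s=st(); lid('s28.png'); a=cv2.imread('pics/s28.png'); t,T=cap('top','t28.png')
f=lambda im,y,x,h,w,s:cv2.resize(im[y:y+h,x:x+w],(w*s,h*s),interpolation=cv2.INTER_CUBIC)
A=f(a,135,140,185,190,3); B=f(t,125,110,140,210,2)
B=cv2.copyMakeBorder(B,0,0,0,0,0); H=max(A.shape[0],B.shape[0]); 
A=cv2.resize(A,None,fx=.66,fy=.66)
P=lambda im,H:cv2.copyMakeBorder(im,0,H-im.shape[0],0,0,cv2.BORDER_CONSTANT)
H=max(A.shape[0],B.shape[0]); cv2.imwrite('pics/c28.png',np.hstack([P(A,H),P(B,H)])); print(A.shape,B.shape)
E
```

```text
t 55.63 tcp [ 0.2825 -0.2362  0.2747] w -0.001 gf 0.0 F [-0.2  0.1  0.5]
[[0.034, -0.999, -0.002], [-0.999, -0.034, -0.001], [0.001, 0.002, -1.0]]
green area 2301.0 right [232 288] bottom [216 304] left [144 245]
0.0 right [233. 277.] bot [216. 295.] left [144. 244.]
0.25 right [228. 278.] bot [212. 300.] left [141. 248.]
0.5 right [223. 281.] bot [209. 305.] left [137. 252.]
0.75 right [217. 286.] bot [206. 310.] left [135. 256.]
1.0 right [211. 292.] bot [204. 314.] left [133. 260.]
1.25 right [206. 300.] bot [203. 319.] left [132. 265.]
1.5 right [202. 322.] bot [202. 322.] left [128. 253.]
1.75 right [203. 324.] bot [203. 324.] left [125. 260.]
2.0 right [204. 326.] bot [204. 326.] left [123. 267.]
(366, 376, 3) (280, 420, 3)
```

View pics/c28.png

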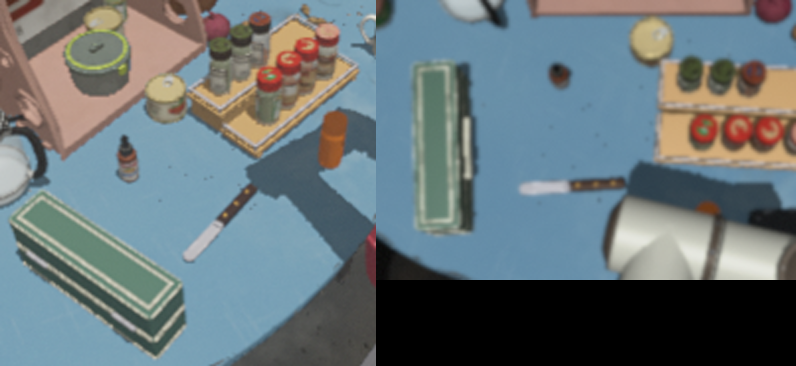

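```bash
python3 -c "
from station import r
print(r.finish_job())"
```

```text
the job is handed in; nothing more can be done
None
```

I handed the job in at about 56 s: the lid was levered up with the knife to about 0.3 rad, then folded fully open with the fingertips because the knife slipped in the grip. All five jars stand in line on the rack (three red on the lower step, two black on the upper), the lid is shut, the knife lies flat, and the dropper bottle, tomato tin and mug were not touched, though the last pictures check only the first two.

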